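Set up a box and a fence under a hand punch and punch the marked spot

TASK

Slide the long aluminium box so that its marked ring sits right under the tip of the hand punch, and let go of it. Then lay the straightedge flat on the bench with its plain edge (the one farther from its handle) flush along the long side of the box that faces the robot, roughly centred on the box, stand the steel weight upright on top of the straightedge to hold it there, and finally push the punch's black knob down until the tip meets the box and let it spring back. Box, straightedge and weight stay set up like that, and nothing else on the bench is to be shifted.

Things in the scene. Friction and masses are not known exactly. Their poses are not given: they have to be found in the camera images.
- press: grey hand punch bolted to the bench. Origin: on the bench right under the punch tip; z up, +x from the tip to its column (roughly away from the robot). Base plate 110 x 110 x 14, x = 70 to 180; column 40 x 40 at x = 125, 164 tall; arm 32 wide at z = 124 to 160 to a round head, 36 diameter, z = 100 to 170, over the tip. Below it only the 12 mm punch rod. Bench free under the head (mm)
- punch_tip (a point): pointed lower end of the steel punch rod, 42 mm above the bench when up (12 mm above the top of the box)
- punch_knob (a point): centre of the top of the punch's black round push knob, 44 mm diameter, 208 mm above the bench when up
- plunger (a joint): how far the punch is pushed down, m: 0 = up, about 0.012 = tip on the top of the box; the spring pushes back with 2 N at the start and 4 N when the tip meets the box, and lifts the punch again when let go
- box: closed die-cast aluminium box, bare metal, 170 (x) x 56 (y) x 30 (z) mm, 0.5 kg, to the right of the punch with its marked end towards the punch. Origin: centre of its underside; x along its length towards the marked end; its +y long side (y = +28 mm) faces the robot
- box_mark (a point): centre of the black ring (10 mm across) with cross lines (30 mm) marked on the top of the box, 62 mm from its centre towards +x, 30 mm above its underside
- straightedge: flat aluminium straightedge, 200 (x) x 56 (y) x 8 (z) mm, 0.25 kg; tick marks along its plain working edge (y = -28 mm); black upright handle block 36 (x) x 18 (y) mm, z = 8 to 40 mm, centred at x = 0, y = +12 mm (40 mm behind the working edge). Origin: centre of its underside; x along its length; the working edge starts facing away from the robot
- edge_a (a point): point on the bottom of the straightedge's working edge, 50 mm from its middle towards +x
- edge_b (a point): point on the bottom of the straightedge's working edge, 50 mm from its middle towards -x
- handle (a point): centre of the top of the straightedge's handle, 40 mm above its underside
- weight: round turned steel weight, 70 mm tall, about 0.4 kg: foot 48 mm diameter up to z = 32 mm, thin neck, gripping knob 28 mm diameter from z = 48 to 70 mm. Origin: centre of its underside, z up
- meter: bystander, to be left alone: orange handheld multimeter, 150 x 75 x 36 mm; origin at the centre of its underside
- cup: bystander, to be left alone: white paper cup, 74 mm across, 90 mm tall; origin at the centre of its underside
- paper_roll: bystander, to be left alone: roll of white paper standing on end, 72 mm across, 57 mm tall; origin at the centre of its underside
- screwdriver: bystander, to be left alone: screwdriver lying on the bench, 180 mm long; origin at the centre of its underside
- small_box: bystander, to be left alone: small unmarked die-cast aluminium box, 90 x 60 x 30 mm; origin at the centre of its underside
- breadboard: bystander, to be left alone: white plug-in breadboard, 165 x 55 x 9 mm; origin at the centre of its underside
- tray: bystander, to be left alone: grey divided tray, 100 x 140 x 30 mm; origin at the centre of its underside

How it is judged:
On the way, in this order (a step that is already met when the one before it is completed fails the run):
1. the box lies flat with its marked ring under the punch tip (within 4 mm), let go (horizontal distance between box_mark and punch_tip below 0.004 m and angle between box's own z axis and vertical below 0.03 rad and height (world z) of box below 0.004 m and contact force between the fingers and box below 0.1 N), for 0.2 s.
2. the straightedge lies flat on the bench, its working edge flush (within 2 mm) along the robot-facing side of the box, let go, the mark still under the tip (horizontal distance between box_mark and punch_tip below 0.004 m and angle between each of box, straightedge's own z axis and vertical below 0.03 rad and height (world z) of each of box, straightedge below 0.004 m and y of edge_a in the frame of box between 0.0255 and 0.03 m and x of edge_a in the frame of box between -0.085 and 0.085 m and y of edge_b in the frame of box between 0.0255 and 0.03 m and x of edge_b in the frame of box between -0.085 and 0.085 m and contact force between the fingers and straightedge below 0.1 N), for 0.2 s.
3. the weight stands upright on the straightedge, let go, and nothing has slipped (horizontal distance between box_mark and punch_tip below 0.004 m and angle between each of box, straightedge's own z axis and vertical below 0.03 rad and height (world z) of each of box, straightedge below 0.004 m and y of edge_a in the frame of box between 0.0255 and 0.03 m and x of edge_a in the frame of box between -0.085 and 0.085 m and y of edge_b in the frame of box between 0.0255 and 0.03 m and x of edge_b in the frame of box between -0.085 and 0.085 m and contact force between weight and straightedge above 1.5 N and angle between weight's own z axis and vertical below 0.08 rad and contact force between the fingers and weight below 0.1 N), for 0.2 s.
4. the punch is pushed down onto the box, everything still in place (horizontal distance between box_mark and punch_tip below 0.004 m and angle between each of box, straightedge's own z axis and vertical below 0.03 rad and height (world z) of each of box, straightedge below 0.004 m and y of edge_a in the frame of box between 0.0255 and 0.03 m and x of edge_a in the frame of box between -0.085 and 0.085 m and y of edge_b in the frame of box between 0.0255 and 0.03 m and x of edge_b in the frame of box between -0.085 and 0.085 m and contact force between weight and straightedge above 1.5 N and angle between weight's own z axis and vertical below 0.08 rad and value of joint plunger above 0.0105 m), for 0.05 s.
At the end, for the whole second after the job is handed in: Marked ring within 4 mm of the punch tip; box and straightedge flat on the bench; working edge within 2 mm of the box's robot-facing side at edge_a and edge_b, both within the box's length; weight upright on the straightedge; punch up again (under 2 mm); all at rest (horizontal distance between box_mark and punch_tip below 0.004 m and angle between each of box, straightedge's own z axis and vertical below 0.03 rad and height (world z) of each of box, straightedge below 0.004 m and y of edge_a in the frame of box between 0.0255 and 0.03 m and x of edge_a in the frame of box between -0.085 and 0.085 m and y of edge_b in the frame of box between 0.0255 and 0.03 m and x of edge_b in the frame of box between -0.085 and 0.085 m and contact force between weight and straightedge above 1.5 N and angle between weight's own z axis and vertical below 0.08 rad and linear speed of each of box, straightedge, weight below 0.01 m/s and value of joint plunger below 0.002 m); the robot touches nothing.
It fails at once if a bystander is shifted by more than 25 mm (distance of any of meter, cup, paper_roll, screwdriver, small_box, breadboard, tray from where it was at the start of the episode above 0.025 m).
It also fails if it takes over 72 s, if anything falls off the work surface, if the arm or the gripper's body presses on something with over 40 N, if the wrist force passes 120 N, or if a joint passes its speed limit or range.

ROBOT

A 7-joint arm with a two-finger parallel gripper is mounted at the origin on the work surface. World frame = base frame: x ahead of the robot, y to its left, z up, the work surface at z = 0. Lengths are in m, angles in rad, forces in N, time in s.
With the tool pointing down it reaches from about 0.4 to 0.85 m from the base axis. Payload 10.4 kg.
Tool frame: the origin (TCP) lies midway between the tips of the shut fingers; the grasp point (between the pads) lies 19 mm behind it; z points along the fingers, y is the line along which they close (so a half turn about z gives the same grasp; the last joint's range is limited). The gripper opens to 85 mm and grips with 20 to 120 N. Pads are 22 mm wide; open, the fingers measure 114 mm over their backs; the gripper's body (76 mm by 85 mm) begins 54 mm behind the grasp point. The pads swing forward as they close: fully open they stand 13 mm farther back than shut.
Start: joints at [1.14, 0.332, -0.065, 1.46, 0.022, 1.35, -0.088], TCP at [0.248, -0.574, 0.231] pointing down, gripper open.
Joint ranges: [-2.6, 2.6], [-0.5, 2.12], [-1.47, 1.34], [0.16, 2.42], [-1.27, 4.41], [0.06, 2.06], [-2.6, 2.6]. Speed limits (rad/s): [2.22, 2.22, 2.79, 2.79, 3.14, 3.14, 3.14].

INTERFACE

Orientations are given as a unit quaternion [x, y, z, w].
In Python, from bench import bot gives the robot as it stands.
- The arm moves only by the tool move_arm, never from a script. Its argument "moves" is a list that holds one entry, the list of rows, each a list of 7 numbers: the opening, from 0 (shut) to 1 (fully open), then the shift along the tool's x, y, z in units of 75 cm (1.0 is 75 cm), then the turn, a rotation vector about the tool's x, y, z in units of 120 degrees (1.0 is 120 degrees). A call has 1 to 10 rows; each row is the pose to reach, as a shift and turn from the pose commanded when the call began, along the tool's axes at that moment; what a row does not reach only later rows make up. A row lasts 1/8 s, in which the tool goes at most 62.5 mm and 10.7 degrees, less where a joint would pass 70% of its speed; a pose out of reach is approached as far as the arm can. A call with a number of a shift or a turn outside -1 to 1 is refused whole. A call with a gripper value outside its range is refused whole. The fingers move at their own pace and stop on an object; "newtons" is the grip in N (left out, the last holds). Time passes only in rows, so rows that repeat a pose let the fingers close. It gives the time, the measured TCP pose, the force, the opening and the grip force at its end, in the units of the state.
- bot.state(): the state, without advancing time (a new reading comes with each control period).
- bot.read_camera(name): name is "scene" or "top" or "wrist"; returns the picture (480x640x3 uint8, red, green, blue); there is no depth.
- bot.camera_info(name): a dict with "mtx" (3x3 intrinsics, pixels), "world_from_camera" (4x4, takes a point from camera to world coordinates); the wrist camera has in their place "tool_from_camera" (4x4, takes a point from camera to tool coordinates, whose origin is the TCP and whose axes are the flange's). Camera axes: x right, y up, looking along -z (the intrinsics and any distortion apply to the point x, -y, -z); pixel columns grow to the right and rows downward; lengths in m; the calibration is good to about 2 mm. A picture is of the moment at which its call begins: read the wrist's pose just before it. camera_info takes no time and is no camera call.
- bot.job_done(): hands the job in; it is judged then, once.
The state is a dict: "clock": time; "q": joint angles; "joint_vel": joint speeds; "joint_efforts": joint torques, N m; "eef_pos": TCP position; "tcp_rot": TCP orientation; "ft_force": force on the tool from outside, world axes, zero at the start; "ft_torque": the same for the moment, N m; "gripper_width": finger opening in m; "grip_force": force on a finger pad.
Only numpy, scipy, OpenCV 4.12 (cv2) and the standard library are available. Lean on these libraries where they do the work, as an engineer would, in place of code of your own. Each camera call takes 0.05 s, during which the arm holds its last target. There are 200 camera calls.

## Working session

There is one attempt and no reset: what is moved stays moved. The work goes in short steps, Python scripts to look and compute and a tool call to move; the robot and the scene stay as the last step left them, time stands still between calls to the robot, and variables do not carry over. Pictures are saved under pics/ and viewed, at most 10 in all, crops included, and the job is handed in when it is done.

Besides the shell and the picture viewer there is one more tool, called by a JSON object that holds its "api" and its "payload", one argument or row to a line. move_arm: Moves the arm, as the interface text tells. Shifts and turns lie within -1 to 1; 1 stands for 75 cm of shift or 120 degrees of turn. Its arguments: {"type":"object","properties":{"moves":{"type":"array"},"newtons":{"type":"number"}},"required":["moves"]}

```bash
ls; mkdir -p pics; python3 - <<'E'
from bench import bot
import cv2,numpy as np
np.set_printoptions(precision=4,suppress=True)
s=bot.state();print(s)
for n in ("scene","top","wrist"):
    i=bot.camera_info(n);print(n,i)
for n in ("top","scene"):
    cv2.imwrite(f"pics/{n}0.png",cv2.cvtColor(bot.read_camera(n),cv2.COLOR_RGB2BGR))
E
```

```text
pics
{'clock': 0.0, 'q': array([ 1.1404,  0.3329, -0.0647,  1.461 ,  0.0216,  1.3499, -0.0885]), 'joint_vel': array([-0.0001, -0.0002,  0.0003, -0.0012,  0.0013, -0.002 , -0.0006]), 'joint_efforts': array([ -0.0009, -62.5439,   0.0495, -39.1599,   0.0163,   0.0099,
        -0.    ]), 'eef_pos': array([ 0.2477, -0.5734,  0.2305]), 'tcp_rot': array([ 0.9793,  0.2025, -0.0002, -0.0007]), 'ft_force': array([-0.5093, -0.4407, -0.5706]), 'ft_torque': array([ 0.0014, -0.0233,  0.0095]), 'grip_force': 0.0, 'gripper_width': 0.08568486265462526}
scene {'mtx': array([[523.6596,   0.    , 324.7612],
       [  0.    , 523.6596, 239.9377],
       [  0.    ,   0.    ,   1.    ]]), 'world_from_camera': array([[ 0.8051, -0.3852,  0.4511,  1.0972],
       [ 0.5931,  0.5097, -0.6232, -0.6913],
       [ 0.0101,  0.7693,  0.6389,  0.8782],
       [ 0.    ,  0.    ,  0.    ,  1.    ]])}
top {'mtx': array([[466.3636,   0.    , 314.7287],
       [  0.    , 466.3636, 241.3636],
       [  0.    ,   0.    ,   1.    ]]), 'world_from_camera': array([[-0.0065,  0.9976, -0.0683,  0.4834],
       [-0.9997, -0.008 , -0.0212,  0.036 ],
       [-0.0217,  0.0682,  0.9974,  1.195 ],
       [ 0.    ,  0.    ,  0.    ,  1.    ]])}
wrist {'mtx': array([[352.2228,   0.    , 316.4925],
       [  0.    , 352.2228, 240.2033],
       [  0.    ,   0.    ,   1.    ]]), 'tool_from_camera': array([[-0.0001,  0.9474,  0.3201,  0.0815],
       [ 1.    ,  0.0002, -0.0003, -0.0006],
       [-0.0003,  0.3201, -0.9474, -0.1423],
       [ 0.    ,  0.    ,  0.    ,  1.    ]])}
```

View pics/top0.png

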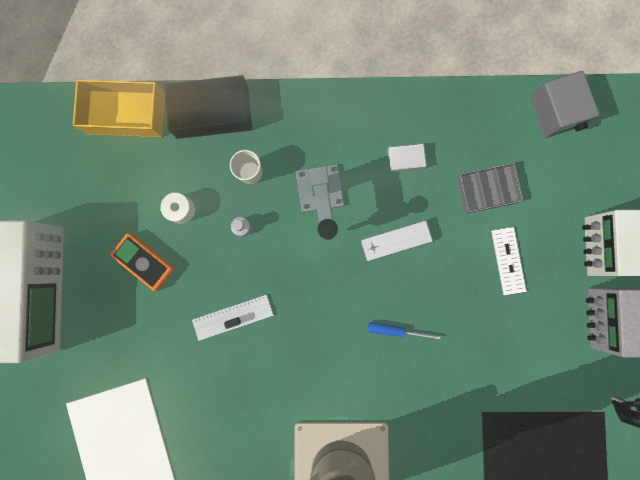

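View pics/scene0.png

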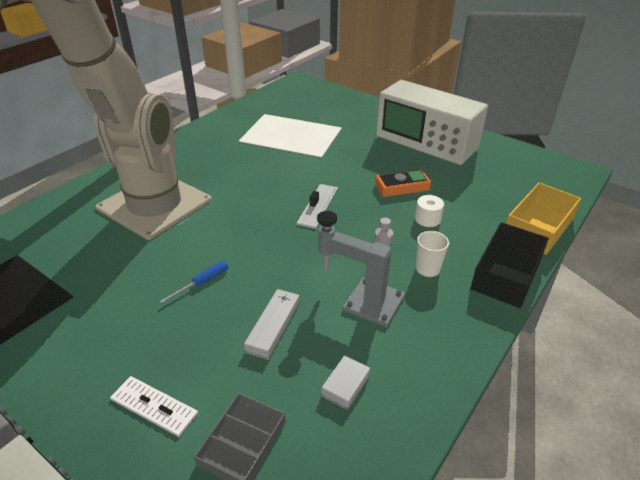

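The top view shows the press head/knob at (327,229), the box from (362,250) to (431,232) with its mark at (374,247), the straightedge from (195,332) to (272,303) with its handle at (232,323), and the weight at (240,226). I'll enlarge these for exact readings.

```bash
cat > h.py <<'E'
import numpy as np,cv2
from scipy.spatial.transform import Rotation as R
np.set_printoptions(precision=4,suppress=True)
def cam(bot,n,st=None):
    i=bot.camera_info(n);K=i["mtx"]
    if n!="wrist": return K,i["world_from_camera"]
    T=np.eye(4);T[:3,:3]=R.from_quat(st["tcp_rot"]).as_matrix();T[:3,3]=st["eef_pos"]
    return K,T@i["tool_from_camera"]
def back(c,px,z):
    K,T=c;px=np.atleast_2d(px).astype(float)
    d=np.c_[(px[:,0]-K[0,2])/K[0,0],-(px[:,1]-K[1,2])/K[1,1],-np.ones(len(px))]@T[:3,:3].T
    s=(z-T[2,3])/d[:,2];return T[:3,3]+d*s[:,None]
def proj(c,P):
    K,T=c;p=(np.atleast_2d(P)-T[:3,3])@T[:3,:3]
    return np.c_[K[0,0]*p[:,0]/-p[:,2]+K[0,2],-K[1,1]*p[:,1]/-p[:,2]+K[1,2]]
def save(img,name): cv2.imwrite("pics/"+name,cv2.cvtColor(img,cv2.COLOR_RGB2BGR))
def crop(img,x0,y0,w,h,f):
    """enlarged crop with grid ticks each 10 px labelled in full image pixels"""
    c=cv2.resize(img[y0:y0+h,x0:x0+w],None,fx=f,fy=f,interpolation=cv2.INTER_CUBIC)
    for x in range(-(-x0//10)*10,x0+w,10):
        cv2.line(c,(int((x-x0+.5)*f),0),(int((x-x0+.5)*f),6),(255,0,0),1)
        if x%20==0:cv2.putText(c,str(x),(int((x-x0+.5)*f)-10,18),0,.38,(255,255,0),1)
    for y in range(-(-y0//10)*10,y0+h,10):
        cv2.line(c,(0,int((y-y0+.5)*f)),(6,int((y-y0+.5)*f)),(255,0,0),1)
        if y%20==0:cv2.putText(c,str(y),(8,int((y-y0+.5)*f)+4),0,.38,(255,255,0),1)
    return c
E
python3 - <<'E'
from h import *
t=cv2.imread("pics/top0.png")[:,:,::-1];s=cv2.imread("pics/scene0.png")[:,:,::-1]
save(crop(t,290,155,155,115,5),"c1.png")
a=crop(t,187,210,95,135,4);b=crop(s,305,205,102,135,4)
save(np.hstack([a,b]),"c2.png")
E
```

```text
(no output)
```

View pics/c1.png

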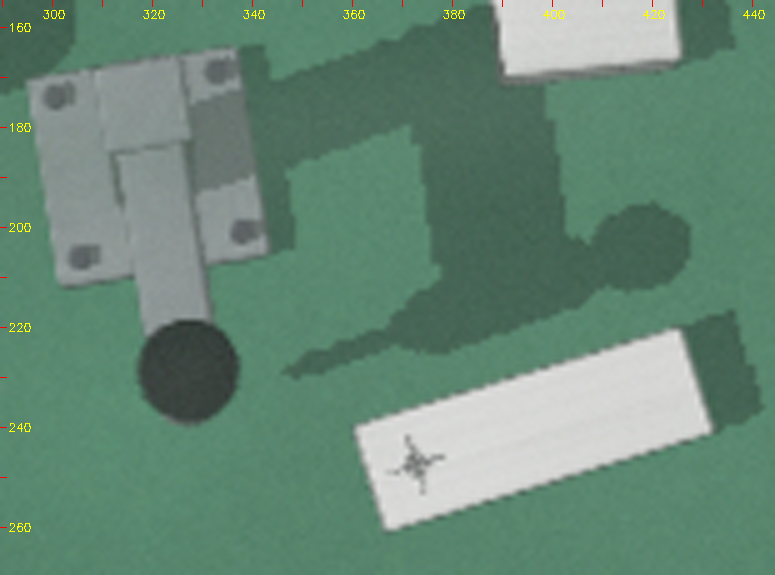

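View pics/c2.png

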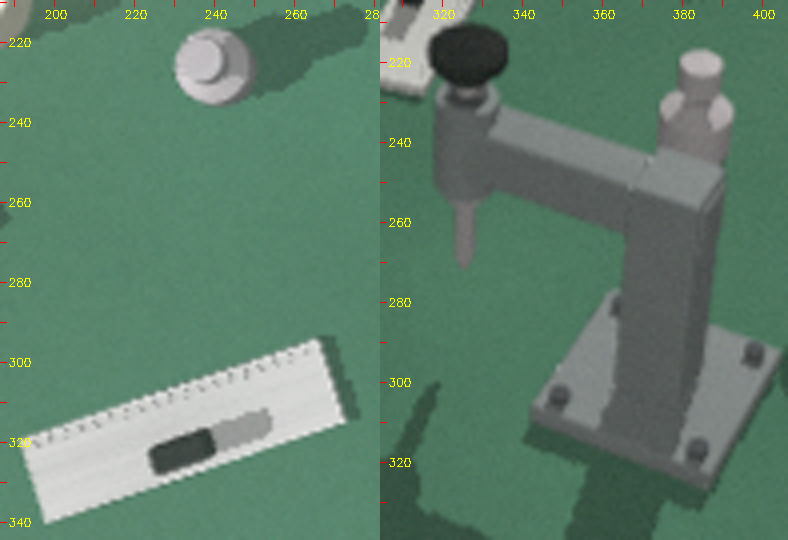

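Enlarged readings in full-image pixels:
- **Knob:** (327.2,228.7).
- **Plate corners:** (294.9,171.1), (337.1,163.9), (343.3,205.1), (301.9,211.4).
- **Box corners:** (360.7,240.1), (425.7,220.3), (431.9,240.9), (367.1,260.3), with the mark at (372.5,247.1).
- **Straightedge corners:** (192,319), (266,294.5), (273,315), (198,340.3), with the handle at (232,322.5).
- **Weight knob:** (237.3,224.5).
- **Punch tip in the scene view:** (325.5,272).

```bash
python3 - <<'E'
from h import *
from bench import bot
from scipy.optimize import least_squares
t=cam(bot,"top");s=cam(bot,"scene")
print("knob top",back(t,[327.2,228.7],.208),"knob scene",back(s,[326.5,217.5],.208))
print("tip scene",back(s,[325.5,272],.042))
pl=np.array([[294.9,171.1],[337.1,163.9],[343.3,205.1],[301.9,211.4]])
def fit(px,loc,z,g,c=t):
    loc=np.array(loc)
    def f(p):
        M=R.from_euler('z',p[2]).as_matrix();return (proj(c,np.c_[loc,np.full(len(loc),z)]@M.T+[p[0],p[1],0])-px).ravel()
    r=least_squares(f,g);return r.x,np.abs(r.fun).max()
print("press",fit(pl,[[.18,.055],[.18,-.055],[.07,-.055],[.07,.055]],.014,[.5,0,.1]))
bx=np.array([[360.7,240.1],[425.7,220.3],[431.9,240.9],[367.1,260.3],[372.5,247.1]])
p,e=fit(bx,[[.085,-.028],[-.085,-.028],[-.085,.028],[.085,.028],[.062,0]],.03,[.5,-.1,1.8]);print("box",p,e,"mark",p[:2]+.062*np.array([np.cos(p[2]),np.sin(p[2])]))
se=np.array([[192,319],[266,294.5],[273,315],[198,340.3]])
print("se",fit(se,[[.1,-.028],[-.1,-.028],[-.1,.028],[.1,.028]],.008,[.3,.2,1.8]),back(t,[232,322.5],.04))
print("weight",back(t,[237.3,224.5],.07),back(t,[240.3,226],.02))
E
```

```text
knob top [[0.5778 0.0303 0.208 ]] knob scene [[0.583  0.0244 0.208 ]]
tip scene [[0.5775 0.0313 0.042 ]]
press (array([0.578 , 0.0297, 0.1515]), np.float64(0.9046520154821849))
box [ 0.5643 -0.1429  1.8547] 0.7402274682327743 mark [ 0.5469 -0.0834]
se (array([0.3739, 0.2715, 1.8856]), np.float64(0.49013906193818)) [[0.3639 0.2656 0.04  ]]
weight [[0.6031 0.2481 0.07  ]] [[0.6045 0.2498 0.02  ]]
```

```bash
cat >> h.py <<'E'
def tgt(yaw_deg,tilt_deg=0):
    """tool pointing down, tool x at yaw; tilt about tool y"""
    a=np.radians(yaw_deg);x=np.array([np.cos(a),np.sin(a),0]);z=np.array([0,0,-1.])
    return R.from_matrix(np.c_[x,np.cross(z,x),z])*R.from_euler('y',tilt_deg,degrees=True)
def plan(st,pos,rot,ref=None):
    """shift & turn in move units from pose st (or ref pos/rot commanded)"""
    p0,r0=ref if ref else (st["eef_pos"],R.from_quat(st["tcp_rot"]))
    d=r0.inv().apply(np.array(pos)-p0)/.75; w=(r0.inv()*rot).as_rotvec()/np.radians(120)
    return np.r_[d,w]
E
python3 - <<'E'
from h import *
from bench import bot
print(plan(bot.state(),[.584,-.210,.16],tgt(106.3)))
E
```

```text
[ 0.6038 -0.2669  0.0944 -0.0005 -0.0004 -0.6911]
```

{"api": "move_arm", "payload": {
  "moves": [
    [[1,0.604,-0.267,0.094,0,0,-0.691],[1,0.604,-0.267,0.094,0,0,-0.691],[1,0.604,-0.267,0.094,0,0,-0.691],[1,0.604,-0.267,0.094,0,0,-0.691],[1,0.604,-0.267,0.094,0,0,-0.691],[1,0.604,-0.267,0.094,0,0,-0.691],[1,0.604,-0.267,0.094,0,0,-0.691],[1,0.604,-0.267,0.094,0,0,-0.691],[1,0.604,-0.267,0.094,0,0,-0.691],[1,0.604,-0.267,0.094,0,0,-0.691]]
  ],
  "newtons": 40
}}

```text
clock: 1.35
eef_pos: [0.584, -0.2105, 0.1603]
tcp_rot: [0.6, 0.8, -0.0, -0.0]
ft_force: [0.3, -0.8, 0.7]
gripper_width: 0.0853
grip_force: 0.0
```

```bash
python3 - <<'E'
from h import *
from bench import bot
s=bot.state();print(s["clock"],s["q"],s["eef_pos"],R.from_quat(s["tcp_rot"]).as_matrix()[:,0])
w=bot.read_camera("wrist");sc=bot.read_camera("scene")
save(np.hstack([cv2.resize(w,(400,300)),cv2.resize(sc,(400,300))]),"v1.png")
save(w,"w1.png")
print(plan(s,[.584,-.210,.16],tgt(106.3)))
E
```

```text
1.35 [ 0.6586  0.4154 -0.4978  1.5419  0.2057  1.2377  0.4127] [ 0.584  -0.2105  0.1603] [-0.28    0.96    0.0002]
[ 0.0007  0.0002  0.0004 -0.0005 -0.0001 -0.0003]
```

View pics/v1.png

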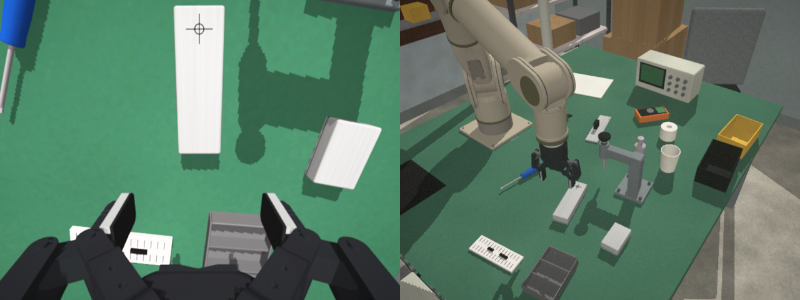

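The left view (wrist) shows the box with its mark at about (318,46) full-res, and the fingers lined up over the box's near end. The right view (scene) shows the arm clear, with no protruding camera body. Next I'll refine the box pose from the wrist picture.

```bash
cat >> h.py <<'E'
def white_quad(img,seed,thr=200):
    g=cv2.morphologyEx((img.min(2)>thr).astype(np.uint8),cv2.MORPH_CLOSE,np.ones((9,9)))
    n,l=cv2.connectedComponents(g);m=(l==l[seed[1],seed[0]]).astype(np.uint8)
    c=max(cv2.findContours(m,0,cv2.CHAIN_APPROX_NONE)[0],key=cv2.contourArea)
    h=cv2.convexHull(c);e=.01*cv2.arcLength(h,True)
    while len(cv2.approxPolyDP(h,e,True))>4:e*=1.1
    return cv2.approxPolyDP(h,e,True)[:,0],cv2.minAreaRect(c),m
E
python3 - <<'E'
from h import *
from bench import bot
s=bot.state();c=cam(bot,"wrist",s)
w=cv2.imread("pics/w1.png")[:,:,::-1]
for thr in (170,200):
  q,r,m=white_quad(w,(320,150),thr);P=back(c,q,.03);print(q.tolist(),P[:,:2].tolist())
  print("centre",P.mean(0)[:2],"sides",[np.linalg.norm(P[i]-P[i-1]) for i in range(4)],[np.degrees(np.arctan2(*(P[i]-P[i-1])[1::-1]))for i in range(4)])
y,x=np.where(w[30:62,302:336].min(2)<150);y+=30;x+=302
print("mark px",x.mean(),y.mean(),back(c,[(x.min()+x.max())/2,(y.min()+y.max())/2],.03),back(c,[x.mean(),y.mean()],.03),x.min(),x.max(),y.min(),y.max())
E
```

```text
[[356, 9], [352, 242], [289, 245], [278, 12]] [[0.5651331029812078, -0.057087491046277694], [0.6135317451410269, -0.21483269063129395], [0.5645740273126164, -0.23171348363749006], [0.5154018966722731, -0.07327554296001451]]
centre [ 0.5647 -0.1442] sides [np.float64(0.05229957844671086), np.float64(0.1650029592311327), np.float64(0.051786284936113196), np.float64(0.1658929759749648)] [np.float64(18.030635807023017), np.float64(-72.94318486002469), np.float64(-160.9756267809662), np.float64(107.24203178776536)]
[[356, 9], [351, 243], [288, 244], [278, 13]] [[0.5651331029812078, -0.057087491046277694], [0.6130116325093924, -0.21588695710186895], [0.563563703890203, -0.23109844086242226], [0.5155437718516557, -0.07383961406950519]]
centre [ 0.5643 -0.1445] sides [np.float64(0.05234248167274565), np.float64(0.1658602544593554), np.float64(0.05173477440683415), np.float64(0.16442704302295108)] [np.float64(18.66584675049357), np.float64(-73.221778718638), np.float64(-162.9007255062733), np.float64(106.98036726751296)]
mark px 318.1 46.01428571428571 [[ 0.5471 -0.0849  0.03  ]] [[ 0.5469 -0.0853  0.03  ]] 302 335 30 61
```

```bash
python3 - <<'E'
from h import *
from bench import bot
print(plan(bot.state(),[.585,-.2112,.003],tgt(107)))
E
```

```text
[ 0.0005  0.0023  0.2104 -0.0004  0.0003 -0.0072]
```

{"api": "move_arm", "payload": {
  "moves": [
    [[1,0,0.002,0.08,0,0,-0.006],[1,0,0.002,0.15,0,0,-0.006],[1,0,0.002,0.21,0,0,-0.006],[1,0,0.002,0.21,0,0,-0.006],[0.5,0,0.002,0.21,0,0,-0.006],[0.5,0,0.002,0.21,0,0,-0.006],[0.5,0,0.002,0.21,0,0,-0.006]]
  ],
  "newtons": 25
}}

```text
clock: 2.33
eef_pos: [0.5872, -0.2108, 0.0061]
tcp_rot: [0.595, 0.804, 0.0, 0.002]
ft_force: [-1.8, -0.5, 7.1]
gripper_width: 0.0556
grip_force: 27.5
```

{"api": "move_arm", "payload": {
  "moves": [
    [[0.5,0.01,0.006,-0.002,0,0,0],[0.5,0.035,0.022,-0.002,0,0,0],[0.5,0.067,0.042,-0.002,0,0,0],[0.5,0.1,0.063,-0.002,0,0,0],[0.5,0.125,0.079,-0.002,0,0,0],[0.5,0.1345,0.0843,-0.002,0,0,0],[0.5,0.1345,0.0843,-0.002,0,0,0],[0.5,0.1345,0.0843,-0.002,0,0,0]]
  ]
}}

```text
clock: 3.32
eef_pos: [0.618, -0.0937, 0.0061]
tcp_rot: [0.594, 0.804, 0.001, 0.001]
ft_force: [0.9, 2.4, 6.5]
gripper_width: 0.0557
grip_force: 28.2
```

```bash
python3 - <<'E'
from h import *
from bench import bot
s=bot.state();print(s["clock"],s["eef_pos"],s["ft_force"],R.from_quat(s["tcp_rot"]).as_matrix()[:,0])
w=bot.read_camera("wrist");t=bot.read_camera("top");sc=bot.read_camera("scene")
save(w,"w2.png");save(t,"t2.png");save(sc,"s2.png")
a=crop(sc,240,190,110,130,4)[:300*2,:400]
b=cv2.resize(w,(400,300));c=cv2.resize(t[150:300,250:450],(400,300))
save(np.hstack([np.vstack([b,c]),cv2.resize(a,(400,600))[:600]]),"v2.png")
E
```

```text
3.325 [ 0.618  -0.0937  0.0061] [0.9001 2.4271 6.4623] [-0.2934  0.956   0.0001]
```

View pics/v2.png

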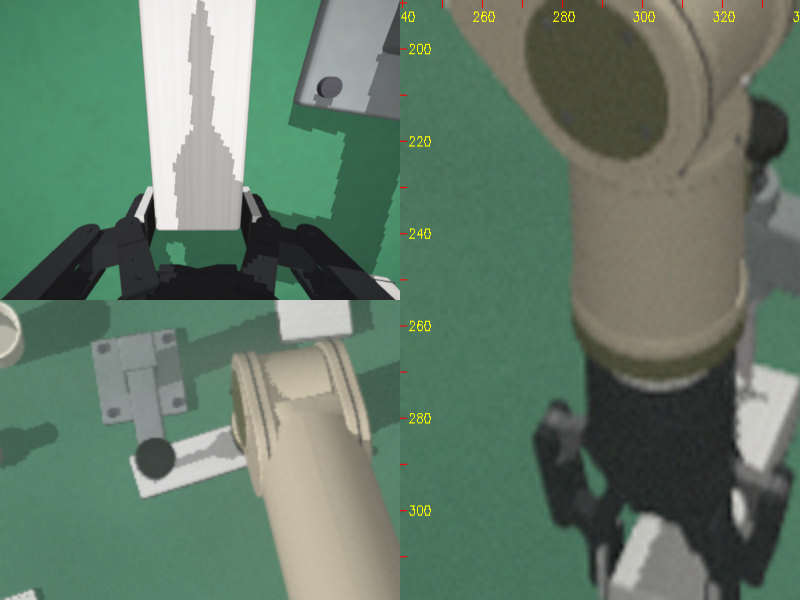

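The wrist view shows the pads on the box's right end. The top view shows the box's left end under the knob at about (327,229). I'll let go, back off with a tilt, and look at the mark under the tip.

{"api": "move_arm", "payload": {
  "moves": [
    [[1,0,0,0,0,0,0],[1,0,0,0,0,0,0],[1,0,0,-0.05,0,0,0],[1,-0.01,0,-0.08,0,0.08,0],[1,-0.02,0,-0.08,0,0.16,0],[1,-0.02,0,-0.08,0,0.23,0],[1,-0.02,0,-0.08,0,0.29,0],[1,-0.02,0,-0.08,0,0.29,0]]
  ]
}}

```text
clock: 4.47
eef_pos: [0.6202, -0.1117, 0.0621]
tcp_rot: [0.569, 0.765, 0.178, -0.241]
ft_force: [0.1, -0.7, -0.4]
gripper_width: 0.0858
grip_force: 0.0
```

```bash
python3 - <<'E'
from h import *
from bench import bot
s=bot.state();print(s["clock"],s["eef_pos"],s["ft_force"],R.from_quat(s["tcp_rot"]).as_matrix())
w=bot.read_camera("wrist");t=bot.read_camera("top");sc=bot.read_camera("scene")
save(w,"w3.png");save(t,"t3.png");save(sc,"s3.png")
c=cam(bot,"wrist",s);px=proj(c,[[.578,.030,.03],[.578,.030,.042]]);print(px)
x,y=px[0].astype(int)
save(np.hstack([crop(w,240,max(y-70,0),160,150,4)[:600,:560],cv2.resize(sc[200:300,280:320],(240,600),interpolation=2)]),"v3.png")
E
```

```text
4.475 [ 0.6202 -0.1117  0.0621] [ 0.118  -0.6765 -0.3937] [[-0.235   0.9575 -0.1675]
 [ 0.786   0.2886  0.5468]
 [ 0.5718 -0.0032 -0.8204]]
[[318.8685  88.6946]
 [318.9406  75.5057]]
```

View pics/v3.png

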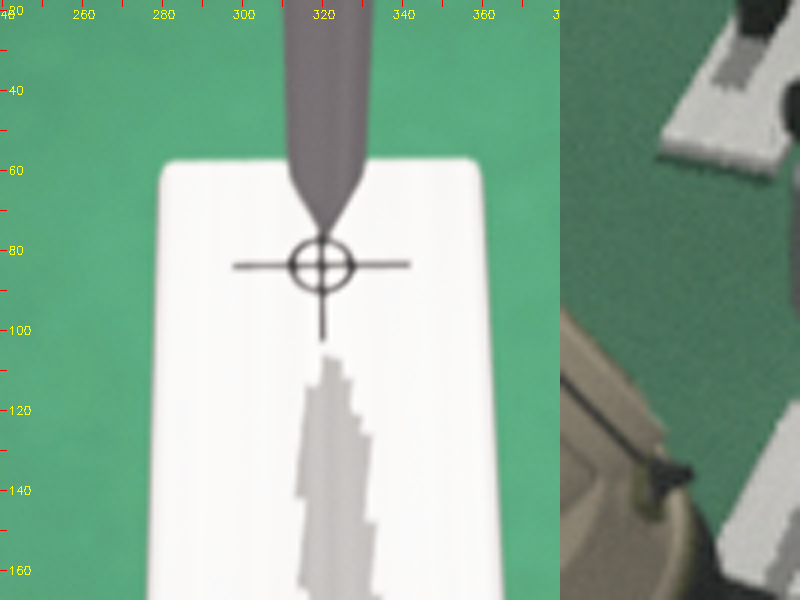

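The wrist view shows the tip at (320.5,76.2) and the ring centre at (319.8,83.8). If they were aligned the rows would be 13 px apart, so the mark is a few mm too far along.

```bash
python3 - <<'E'
from h import *
from bench import bot
s=bot.state();c=cam(bot,"wrist",s)
t=back(c,[320.5,76.4],.042)[0];m=back(c,[319.8,83.8],.03)[0];print(t,m,m-t)
a=np.radians(107);X=np.array([np.cos(a),np.sin(a)]);Y=np.array([-X[1],X[0]])
print("mark-tip in box axes",(m-t)[:2]@X,(m-t)[:2]@Y)
# box axis from sides of the white top in the wrist image
w=cv2.imread("pics/w3.png")[:,:,::-1]
L=[];Rr=[]
for r in range(70,200,5):
    x=np.where(w[r,:,0]>190)[0];x=x[(x>240)&(x<400)];L.append([x.min(),r]);Rr.append([x.max(),r])
for q in(L,Rr):
    P=back(c,q,.03)[:,:2];v=cv2.fitLine(P.astype(np.float32),cv2.DIST_HUBER,0,.01,.01).ravel();print(np.degrees(np.arctan2(v[1],v[0]))%180,(v[2:]-m[:2])@Y)
print(plan(s,m+np.r_[-.132*X,.004-.03],tgt(107)))
E
```

```text
[0.5788 0.0357 0.042 ] [0.5772 0.0398 0.03  ] [-0.0016  0.0041 -0.012 ]
mark-tip in box axes 0.0044091947699616595 0.00031840668095799385
107.39132 0.02692715388001779
107.5845 -0.027836971514433564
[-0.0225  0.0012  0.0841  0.0002 -0.289   0.001 ]
```

```bash
python3 - <<'E'
from h import *
from bench import bot
s=bot.state();a=np.radians(107.3);X=np.array([np.cos(a),np.sin(a),0])
p=np.array([.618,-.0937,.005]);r=tgt(107.3)
for q in (p+[0,0,.055],p,p-.0044*X):print(plan(s,q,r))
E
```

```text
[ 0.0117  0.0012  0.017   0.0009 -0.289  -0.0014]
[-0.03    0.0012  0.0773  0.0009 -0.289  -0.0014]
[-0.0349  0.0012  0.0739  0.0009 -0.289  -0.0014]
```

{"api": "move_arm", "payload": {
  "moves": [
    [[1,0.0117,0.0012,0.017,0,-0.289,-0.0014],[1,0.0117,0.0012,0.017,0,-0.289,-0.0014],[1,0.0117,0.0012,0.017,0,-0.289,-0.0014],[1,0.0117,0.0012,0.017,0,-0.289,-0.0014],[1,-0.03,0.0012,0.0773,0,-0.289,-0.0014],[1,-0.03,0.0012,0.0773,0,-0.289,-0.0014],[0.5,-0.03,0.0012,0.0773,0,-0.289,-0.0014],[0.5,-0.03,0.0012,0.0773,0,-0.289,-0.0014],[0.5,-0.03,0.0012,0.0773,0,-0.289,-0.0014]]
  ]
}}

```text
clock: 5.75
eef_pos: [0.619, -0.0956, 0.0064]
tcp_rot: [0.594, 0.805, 0.002, 0.001]
ft_force: [-0.7, -1.7, 7.4]
gripper_width: 0.0555
grip_force: 28.3
```

{"api": "move_arm", "payload": {
  "moves": [
    [[0.5,-0.003,0,0,0,0,0],[0.5,-0.0058,0,0,0,0,0],[0.5,-0.0058,0,0,0,0,0],[0.5,-0.0058,0,0,0,0,0]]
  ]
}}

```text
clock: 6.25
eef_pos: [0.62, -0.0971, 0.0064]
tcp_rot: [0.593, 0.805, 0.002, -0.0]
ft_force: [-3.7, 5.9, 9.7]
gripper_width: 0.0558
grip_force: 28.5
```

{"api": "move_arm", "payload": {
  "moves": [
    [[0.5,0,0,-0.003,0,0,0],[0.5,0,0,-0.003,0,0,0],[0.5,0,0,-0.003,0,0,0]]
  ]
}}

```text
clock: 6.62
eef_pos: [0.619, -0.0997, 0.0066]
tcp_rot: [0.594, 0.804, 0.001, -0.0]
ft_force: [0.3, -0.7, -3.4]
gripper_width: 0.0557
grip_force: 27.5
```

{"api": "move_arm", "payload": {
  "moves": [
    [[1,0,0,0,0,0,0],[1,0,0,0,0,0,0],[1,0,0,-0.05,0,0,0],[1,-0.01,0,-0.08,0,0.08,0],[1,-0.02,0,-0.08,0,0.16,0],[1,-0.02,0,-0.08,0,0.23,0],[1,-0.02,0,-0.08,0,0.29,0],[1,-0.02,0,-0.08,0,0.29,0]]
  ]
}}

```text
clock: 7.62
eef_pos: [0.6228, -0.1162, 0.0642]
tcp_rot: [0.568, 0.766, 0.178, -0.242]
ft_force: [-0.4, 0.6, -0.3]
gripper_width: 0.0854
grip_force: 0.0
```

```bash
python3 - <<'E'
from h import *
from bench import bot
s=bot.state();print(s["clock"],s["eef_pos"])
w=bot.read_camera("wrist");t=bot.read_camera("top");sc=bot.read_camera("scene")
save(w,"w4.png");save(t,"t4.png");save(sc,"s4.png")
save(np.hstack([crop(w,280,50,80,75,8)[:,:560]]),"v4.png")
E
```

```text
7.625 [ 0.6228 -0.1162  0.0642]
```

View pics/v4.png

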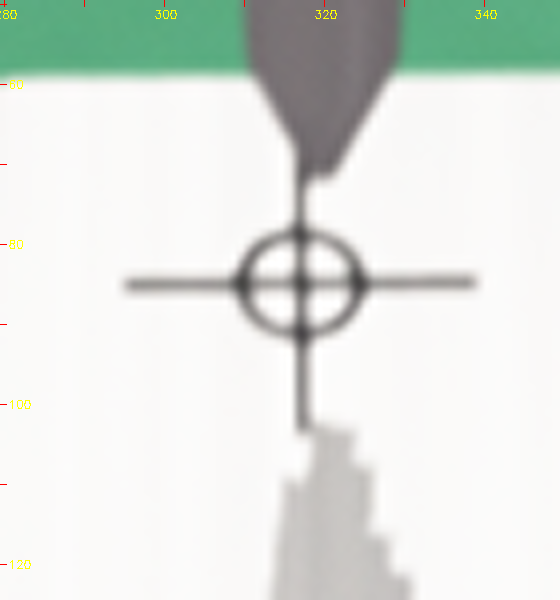

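The tip is at (319.4,71.8) and the ring centre at (317.1,85.0).

```bash
python3 - <<'E'
from h import *
from bench import bot
s=bot.state();c=cam(bot,"wrist",s)
t=back(c,[319.4,71.8],.042)[0];m=back(c,[317.1,85.0],.03)[0];print(t,m,m-t)
a=np.radians(107.3);X=np.array([np.cos(a),np.sin(a)]);Y=np.array([-X[1],X[0]])
print("mark-tip in box axes",(m-t)[:2]@X,(m-t)[:2]@Y)
w=cv2.imread("pics/w4.png")[:,:,::-1];L=[];Rr=[]
for r in range(75,200,5):
    x=np.where(w[r,:,0]>190)[0];x=x[(x>240)&(x<400)];L.append([x.min(),r]);Rr.append([x.max(),r])
for q in(L,Rr):
    P=back(c,q,.03)[:,:2];v=cv2.fitLine(P.astype(np.float32),cv2.DIST_HUBER,0,.01,.01).ravel();print(np.degrees(np.arctan2(v[1],v[0]))%180,(v[2:]-m[:2])@Y)
tc=cam(bot,"top");sc=cam(bot,"scene")
tp=cv2.imread("pics/t4.png")[:,:,::-1]
q,r,_=white_quad(tp,(355,236),160);print(q.tolist(),back(tc,q,.03)[:,:2].tolist())
E
```

```text
[0.5786 0.0362 0.042 ] [0.5773 0.0356 0.03  ] [-0.0013 -0.0006 -0.012 ]
mark-tip in box axes -0.00019189783203797762 0.001441466303376905
107.64753 0.02707374679494882
107.68258 -0.02764781936754436
[[385, 225], [324, 248], [318, 236], [364, 213]] [[0.602856544489388, -0.11538794565060578], [0.546404277401054, 0.037663772082270404], [0.5766313498085158, 0.05245898410477352], [0.6335650896490221, -0.06336747468802374]]
```

```bash
python3 - <<'E'
from h import *
from bench import bot
s=bot.state()
r0=R.from_quat(s["tcp_rot"])
print(plan(s,[.58,-.12,.2],tgt(130,15)))
print(plan(s,[.45,-.10,.25],tgt(150)))
print(plan(s,[.42,.05,.23],tgt(180)))
print(plan(s,[.363,.266,.13],tgt(198)))
E
```

```text
[ 0.107  -0.0585 -0.141   0.081  -0.1625 -0.1723]
[ 0.2084 -0.2159 -0.1522  0.109  -0.2758 -0.3446]
[ 0.3598 -0.1948 -0.0145  0.1845 -0.2488 -0.586 ]
[ 0.5281 -0.1822  0.2648  0.2296 -0.2252 -0.7303]
```

{"api": "move_arm", "payload": {
  "moves": [
    [[1,0.107,-0.0585,-0.141,0.081,-0.1625,-0.1723],[1,0.107,-0.0585,-0.141,0.081,-0.1625,-0.1723],[1,0.107,-0.0585,-0.141,0.081,-0.1625,-0.1723],[1,0.2084,-0.2159,-0.1522,0.109,-0.2758,-0.3446],[1,0.2084,-0.2159,-0.1522,0.109,-0.2758,-0.3446],[1,0.2084,-0.2159,-0.1522,0.109,-0.2758,-0.3446],[1,0.36,-0.195,-0.0145,0.1845,-0.249,-0.586],[1,0.36,-0.195,-0.0145,0.1845,-0.249,-0.586],[1,0.36,-0.195,-0.0145,0.1845,-0.249,-0.586]]
  ]
}}

```text
clock: 8.9
eef_pos: [0.4185, 0.0526, 0.2301]
tcp_rot: [-0.005, 1.0, -0.002, 0.001]
ft_force: [0.1, -1.0, 0.4]
gripper_width: 0.0857
grip_force: 0.0
```

```bash
python3 - <<'E'
from h import *
from bench import bot
s=bot.state();print(s["q"],s["eef_pos"])
print(plan(s,[.363,.266,.13],tgt(198)))
E
```

```text
[ 0.739  -0.1179 -0.8913  1.9204 -0.0914  1.2956  1.4563] [0.4185 0.0526 0.2301]
[ 0.0715  0.2856  0.1323 -0.0018  0.0004 -0.1454]
```

{"api": "move_arm", "payload": {
  "moves": [
    [[1,0.0715,0.2856,0.1323,0,0,-0.1454],[1,0.0715,0.2856,0.1323,0,0,-0.1454],[1,0.0715,0.2856,0.1323,0,0,-0.1454],[1,0.0715,0.2856,0.1323,0,0,-0.1454],[1,0.0715,0.2856,0.1323,0,0,-0.1454],[1,0.0715,0.2856,0.1323,0,0,-0.1454]]
  ]
}}

```text
clock: 9.65
eef_pos: [0.3661, 0.2635, 0.1313]
tcp_rot: [-0.152, 0.988, 0.0, 0.0]
ft_force: [-0.1, 0.4, -0.3]
gripper_width: 0.0855
grip_force: 0.0
```

```bash
python3 - <<'E'
from h import *
from bench import bot
s=bot.state();print(s["clock"],s["q"],s["eef_pos"],R.from_quat(s["tcp_rot"]).as_matrix()[:,0])
w=bot.read_camera("wrist");save(w,"w5.png");c=cam(bot,"wrist",s)
print("handle expected px",proj(c,[[.363,.266,.04]]))
hx,hy=proj(c,[[.363,.266,.04]])[0].astype(int)
for thr in (150,190):
  q,r,m=white_quad(w,(hx-60,hy),thr);P=back(c,q,.008)[:,:2]
  print(q.tolist(),P.mean(0),[np.linalg.norm(P[i]-P[i-1]) for i in range(4)],[np.degrees(np.arctan2(*(P[i]-P[i-1])[::-1]))for i in range(4)])
d=(w.max(2)<70).astype(np.uint8);n,l,st,ce=cv2.connectedComponentsWithStats(d)
for i in range(1,n):
  if st[i,4]>300:print(st[i],ce[i],back(c,ce[i],.04))
E
```

```text
9.65 [ 0.4074  0.1794 -1.1899  1.9791  0.1871  1.1019  1.0142] [0.3661 0.2635 0.1313] [-0.9537 -0.3008 -0.0005]
handle expected px [[320.7038 243.2127]]
[[452, 209], [444, 275], [203, 277], [198, 211]] [0.3734 0.2725] [np.float64(0.1965062999981698), np.float64(0.05573715211084011), np.float64(0.19873524434473472), np.float64(0.05599940476315522)] [np.float64(107.96825337060979), np.float64(17.811839255849087), np.float64(-71.97067853178703), np.float64(-164.46859109259898)]
[[452, 210], [443, 275], [203, 276], [197, 212]] [0.3737 0.2722] [np.float64(0.19746578078762625), np.float64(0.05494686120674351), np.float64(0.1978118216444697), np.float64(0.05427565766701154)] [np.float64(107.96692436547617), np.float64(16.855220550095833), np.float64(-72.2298057876236), np.float64(-163.52268966322114)]
[ 300  222   49   32 1492] [323.6347 237.4484] [[0.3583 0.2667 0.04  ]]
[    0   309   640   171 51290] [318.7577 427.9065] [[0.5228 0.3153 0.04  ]]
```

```bash
python3 - <<'E'
from h import *
from bench import bot
s=bot.state();print(plan(s,[.3621,.2684,.0105],tgt(198.0)))
E
```

```text
[ 0.0039  0.0092  0.1614 -0.0002  0.0005 -0.0051]
```

{"api": "move_arm", "payload": {
  "moves": [
    [[1,0.002,0.005,0.05,0,0,-0.003],[1,0.002,0.005,0.12,0,0,-0.003],[1,0.002,0.005,0.12,0,0,-0.003]]
  ]
}}

```text
clock: 10.07
eef_pos: [0.3627, 0.2643, 0.0395]
tcp_rot: [-0.154, 0.988, -0.0, -0.003]
ft_force: [-0.5, 0.9, 0.6]
gripper_width: 0.0856
grip_force: 0.0
```

```bash
python3 - <<'E'
from h import *
from bench import bot
s=bot.state();print(s["eef_pos"],plan(s,[.3621,.2684,.0105],tgt(198.0)))
E
```

```text
[0.3627 0.2643 0.0395] [-0.0012  0.0054  0.0386  0.0001 -0.0025 -0.0028]
```

{"api": "move_arm", "payload": {
  "moves": [
    [[1,-0.001,0.0054,0.0386,0,-0.002,-0.003],[1,-0.001,0.0054,0.0386,0,-0.002,-0.003],[1,-0.001,0.0054,0.0386,0,-0.002,-0.003]]
  ]
}}

```text
clock: 10.45
eef_pos: [0.3647, 0.2708, 0.0143]
tcp_rot: [-0.157, 0.988, 0.001, 0.003]
ft_force: [-0.4, -0.1, 1.0]
gripper_width: 0.0854
grip_force: 0.0
```

```bash
python3 - <<'E'
from h import *
from bench import bot
s=bot.state();print(s["eef_pos"],s["q"],plan(s,[.3621,.2684,.0105],tgt(198.0)))
E
```

```text
[0.3647 0.2708 0.0143] [ 0.1998  0.4114 -1.041   2.0755  0.4592  0.8967  0.7857] [ 0.0043 -0.002   0.005   0.0008  0.0027  0.0001]
```

{"api": "move_arm", "payload": {
  "moves": [
    [[1,0.003,-0.001,0.004,0,0.002,0],[1,0.003,-0.001,0.004,0,0.002,0],[0.2,0.003,-0.001,0.004,0,0.002,0],[0.2,0.003,-0.001,0.004,0,0.002,0],[0.2,0.003,-0.001,0.004,0,0.002,0],[0.2,0.003,-0.001,0.004,0,0.002,0]]
  ],
  "newtons": 60
}}

```text
clock: 11.2
eef_pos: [0.3616, 0.2693, 0.0094]
tcp_rot: [-0.157, 0.988, 0.001, -0.001]
ft_force: [-0.2, -1.7, 5.8]
gripper_width: 0.0351
grip_force: 60.4
```

```bash
python3 - <<'E'
from h import *
from bench import bot
s=bot.state();print(s["clock"],s["eef_pos"],s["q"],s["gripper_width"],R.from_quat(s["tcp_rot"]).as_matrix(),plan(s,[.3621,.2684,.0105],tgt(198.0)))
w=bot.read_camera("wrist");save(w,"w6.png");c=cam(bot,"wrist",s)
for p in [(.08,-.01),(.08,-.02),(-.08,-.01)]:
  a=np.radians(108);X=np.array([np.cos(a),np.sin(a)]);Y=np.array([-X[1],X[0]])
  print(proj(c,[[*(np.array([.3735,.2723])+p[0]*X+p[1]*Y),.008]]))
save(cv2.resize(w,(560,420)),"v5.png")
E
```

```text
11.2 [0.3616 0.2693 0.0094] [ 0.196   0.4192 -1.0367  2.0811  0.4641  0.8924  0.7816] 0.035119312606948144 [[-0.9507 -0.3101 -0.0013]
 [-0.3101  0.9507  0.0015]
 [ 0.0008  0.0018 -1.    ]] [-0.0002 -0.0014 -0.0015  0.0009 -0.0004  0.0005]
[[479.3939 352.407 ]]
[[476.3637 369.5828]]
[[147.8992 352.4359]]
```

View pics/v5.png

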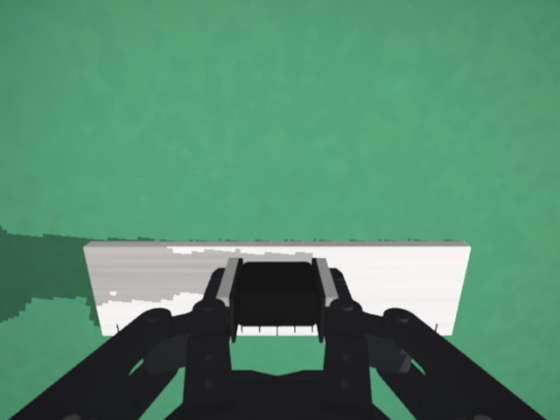

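The straightedge handle is firmly gripped (35 mm opening), with the plate visible at (85–470, 240–335) in this view. Next I'll locate the box from the top view while the arm is out of the way.

```bash
python3 - <<'E'
from h import *
from bench import bot
from scipy.optimize import least_squares
t=bot.read_camera("top");save(t,"t6.png");c=cam(bot,"top")
a=np.radians(107.5);X=np.array([np.cos(a),np.sin(a)]);Y=np.array([-X[1],X[0]]);o=np.array([.5958,-.0291])
g=cv2.cvtColor(t,cv2.COLOR_RGB2GRAY).astype(np.float32)
# sub-pixel edge of box top, found across each side along short profiles
def edge(base,nrm,z=.03,span=.012):
    u=np.linspace(-span,span,49);P=np.array([[*(base+k*nrm),z] for k in u]);q=proj(c,P).astype(np.float32)
    v=cv2.remap(g,q[:,0].reshape(1,-1),q[:,1].reshape(1,-1),cv2.INTER_LINEAR)[0]
    lo,hi=v[-8:].mean(),v[:8].mean()
    if hi-lo<40:return None
    i=np.argmax(v<(lo+hi)/2);return base+u[i]*nrm
for nm,pts,n in [("robot side",[(x,.028) for x in np.arange(-.07,.075,.01)],Y),("+x end",[(.085,y) for y in np.arange(-.015,.021,.005)],X),("-x end",[(-.085,y) for y in np.arange(-.02,.021,.005)],-X)]:
    E=[edge(o+p[0]*X+p[1]*Y,n) for p in pts];E=np.array([e for e in E if e is not None])
    v=cv2.fitLine(E.astype(np.float32),cv2.DIST_HUBER,0,.01,.01).ravel()
    print(nm,len(E),np.median((E-o)@X),np.median((E-o)@Y),np.degrees(np.arctan2(v[1],v[0]))%180, v[2:])
E
```

```text
robot side 15 -1.0934892713842276e-17 0.02800000000000001 107.37981 [ 0.5725 -0.048 ]
+x end 4 0.08400000000000002 0.012500000000000037 18.070395 [0.5586 0.0474]
-x end 9 -0.08550000000000003 -9.266739656982033e-17 16.640858 [ 0.6216 -0.1108]
```

```bash
python3 - <<'E'
from h import *
from bench import bot
s=bot.state();a=np.radians(107.5);X=np.array([np.cos(a),np.sin(a),0]);Y=np.array([-X[1],X[0],0]);o=np.array([.5958,-.0291,0])
p=o-.0142*X+.0762*Y;print(p)
print(plan(s,[.3616,.2693,.07],tgt(198)));print(plan(s,p+.03*Y+[0,0,.07],tgt(197.5)))
E
```

```text
[ 0.5274 -0.0656  0.    ]
[ 0.0001  0.0001 -0.0808  0.0009 -0.0004  0.0005]
[-0.0316 -0.4925 -0.0818  0.0009 -0.0004  0.0047]
```

{"api": "move_arm", "payload": {
  "moves": [
    [[0.2,0,0,-0.04,0,0,0],[0.2,0,-0.02,-0.08,0,0,0.001],[0.2,-0.003,-0.08,-0.082,0,0,0.002],[0.2,-0.009,-0.16,-0.082,0,0,0.003],[0.2,-0.015,-0.24,-0.082,0,0,0.004],[0.2,-0.021,-0.32,-0.082,0,0,0.0045],[0.2,-0.027,-0.4,-0.082,0,0,0.0045],[0.2,-0.03,-0.46,-0.082,0,0,0.0045],[0.2,-0.0316,-0.4925,-0.082,0,0,0.0045],[0.2,-0.0316,-0.4925,-0.082,0,0,0.0045]]
  ]
}}

```text
clock: 12.55
eef_pos: [0.4987, -0.0757, 0.0695]
tcp_rot: [-0.151, 0.988, 0.001, -0.001]
ft_force: [-0.4, 0.6, -2.8]
gripper_width: 0.035
grip_force: 60.8
```

```bash
cat >> h.py <<'E'
a=np.radians(107.5);BX=np.array([np.cos(a),np.sin(a),0]);BY=np.array([-BX[1],BX[0],0]);BO=np.array([.5958,-.0291,0])
def bf(p): d=np.array(p)-BO;return np.array([d@BX,d@BY,d[2]])
def wf(x,y,z): return BO+x*BX+y*BY+[0,0,z]
E
python3 - <<'E'
from h import *
from bench import bot
s=bot.state();print(s["clock"],s["q"],s["gripper_width"],s["grip_force"],bf(s["eef_pos"]))
print(plan(s,wf(-.0142,.0762,.03),tgt(197.5)));print(plan(s,wf(-.0142,.0762,.0115),tgt(197.5)))
E
```

```text
12.55 [ 0.8917  0.3882 -0.9525  1.9132  0.3656  1.0285  1.6548] 0.034991776763869185 60.83256483078003 [-0.0153  0.1066  0.0695]
[-0.0407  0.0013  0.0526  0.0013 -0.0006 -0.0009]
[-0.0407  0.0013  0.0773  0.0013 -0.0006 -0.0009]
```

{"api": "move_arm", "payload": {
  "moves": [
    [[0.2,-0.02,0.001,0.025,0.001,-0.0005,-0.001],[0.2,-0.0405,0.001,0.052,0.001,-0.0005,-0.001],[0.2,-0.0405,0.001,0.068,0.001,-0.0005,-0.001],[0.2,-0.0405,0.001,0.076,0.001,-0.0005,-0.001],[0.2,-0.0405,0.001,0.076,0.001,-0.0005,-0.001]]
  ]
}}

```text
clock: 13.18
eef_pos: [0.5267, -0.0646, 0.0129]
tcp_rot: [-0.154, 0.988, -0.0, -0.0]
ft_force: [0.6, -0.0, -2.8]
gripper_width: 0.0353
grip_force: 60.8
```

```bash
python3 - <<'E'
from h import *
from bench import bot
s=bot.state();print(s["clock"],s["ft_force"],bf(s["eef_pos"]),plan(s,wf(-.0142,.0762,.0115),tgt(197.5)))
E
```

```text
13.175 [ 0.6467 -0.0203 -2.7505] [-0.0131  0.0766  0.0129] [-0.0005 -0.0015  0.0018 -0.     -0.0003  0.0013]
```

{"api": "move_arm", "payload": {
  "moves": [
    [[0.2,-0.002,-0.001,0.002,0,0,0.001],[0.2,-0.004,-0.001,0.003,0,0,0.001],[0.2,-0.006,-0.001,0.003,0,0,0.001],[0.2,-0.007,-0.001,0.003,0,0,0.001],[0.2,-0.007,-0.001,0.003,0,0,0.001]]
  ]
}}

```text
clock: 13.8
eef_pos: [0.5326, -0.0638, 0.0107]
tcp_rot: [-0.152, 0.988, -0.0, 0.0]
ft_force: [-0.9, 0.7, -1.9]
gripper_width: 0.0349
grip_force: 60.8
```

{"api": "move_arm", "payload": {
  "moves": [
    [[0.2,-0.001,0,0,0,0,0],[0.2,-0.002,0,0,0,0,0],[0.2,-0.002,0,0,0,0,0]]
  ]
}}

```text
clock: 14.18
eef_pos: [0.534, -0.0634, 0.0107]
tcp_rot: [-0.152, 0.988, -0.0, 0.0]
ft_force: [0.2, -0.1, -2.5]
gripper_width: 0.0352
grip_force: 60.8
```

{"api": "move_arm", "payload": {
  "moves": [
    [[0.2,-0.001,0,0,0,0,0],[0.2,-0.001,0,0,0,0,0]]
  ]
}}

```text
clock: 14.42
eef_pos: [0.5344, -0.0633, 0.0105]
tcp_rot: [-0.152, 0.988, -0.0, -0.0]
ft_force: [-1.7, 0.2, -1.9]
gripper_width: 0.0352
grip_force: 60.8
```

```bash
python3 - <<'E'
from h import *
from bench import bot
s=bot.state();print(s["clock"],s["ft_force"],bf(s["eef_pos"]),plan(s,wf(-.0142,.0682,.0100),tgt(197.5)))
E
```

```text
14.425 [-1.6745  0.1704 -1.9308] [-0.0142  0.0688  0.0105] [-0.0009  0.      0.0007 -0.0001 -0.0003  0.    ]
```

{"api": "move_arm", "payload": {
  "moves": [
    [[0.2,-0.001,0,0,0,0,0],[0.2,-0.001,0,0,0,0,0]]
  ]
}}

```text
clock: 14.68
eef_pos: [0.535, -0.0633, 0.0105]
tcp_rot: [-0.152, 0.988, -0.0, -0.0]
ft_force: [-4.6, -1.8, -0.7]
gripper_width: 0.0351
grip_force: 61.0
```

{"api": "move_arm", "payload": {
  "moves": [
    [[0.2,-0.001,0,0,0,0,0],[0.2,-0.001,0,0,0,0,0]]
  ]
}}

```text
clock: 14.92
eef_pos: [0.5361, -0.0628, 0.0105]
tcp_rot: [-0.152, 0.988, -0.0, 0.0]
ft_force: [-1.8, -1.5, -3.4]
gripper_width: 0.0353
grip_force: 60.6
```

```bash
python3 - <<'E'
from h import *
from bench import bot
s=bot.state();print(s["clock"],s["ft_force"],bf(s["eef_pos"]))
w=bot.read_camera("wrist");sc=bot.read_camera("scene");t=bot.read_camera("top");save(w,"w7.png");save(sc,"s7.png");save(t,"t7.png")
print(bot.state()["ft_force"],bf(bot.state()["eef_pos"]))
E
```

```text
14.925 [-1.8241 -1.4657 -3.4496] [-0.0142  0.067   0.0105]
[-1.9186 -0.608  -3.5201] [-0.0141  0.067   0.0106]
```

{"api": "move_arm", "payload": {
  "moves": [
    [[0.2,0,0,0.001,0,0,0],[0.2,0,0,0.002,0,0,0],[0.2,0,0,0.002,0,0,0]]
  ]
}}

```text
clock: 15.45
eef_pos: [0.5362, -0.0627, 0.0094]
tcp_rot: [-0.152, 0.988, -0.0, 0.0]
ft_force: [-4.5, -2.5, 3.4]
gripper_width: 0.0353
grip_force: 61.4
```

{"api": "move_arm", "payload": {
  "moves": [
    [[0.6,0,0,0,0,0,0],[0.6,0,0,0,0,0,0],[0.6,0,0,-0.02,0,0,0],[0.6,0,0,-0.06,0,0,0],[0.7,0.02,0,-0.1,0,0,0],[0.8,0.04,0,-0.12,0,-0.08,0],[0.8,0.06,0,-0.12,0,-0.16,0],[0.8,0.08,0,-0.12,0,-0.2,0],[0.8,0.08,0,-0.12,0,-0.2,0]]
  ]
}}

```text
clock: 16.58
eef_pos: [0.4786, -0.0818, 0.0994]
tcp_rot: [-0.149, 0.967, 0.03, 0.207]
ft_force: [0.7, 0.2, 0.3]
gripper_width: 0.0682
grip_force: 0.0
```

```bash
python3 - <<'E'
from h import *
from bench import bot
s=bot.state();print(s["clock"],s["q"],bf(s["eef_pos"]))
w=bot.read_camera("wrist");t=bot.read_camera("top");sc=bot.read_camera("scene");save(w,"w8.png");save(sc,"s8.png");save(t,"t8.png")
c=cam(bot,"wrist",s);P=[wf(x,.028,.008) for x in(-.065,-.015,.035)];print(proj(c,P))
print(proj(cam(bot,"scene"),P+[wf(.062,0,.03)]))
save(np.hstack([cv2.resize(w,(400,300)),cv2.resize(sc[180:330,180:380],(400,300),interpolation=2)]),"v6.png")
E
```

```text
16.575 [ 1.4883 -0.0381 -1.2173  2.2295 -0.4548  0.6111  2.4748] [-0.015   0.1276  0.0994]
[[257.161  292.7562]
 [316.467  292.8987]
 [375.8412 293.0415]]
[[294.2404 317.8808]
 [302.2912 302.2531]
 [309.8631 287.5552]
 [324.9914 275.9891]]
```

View pics/v6.png

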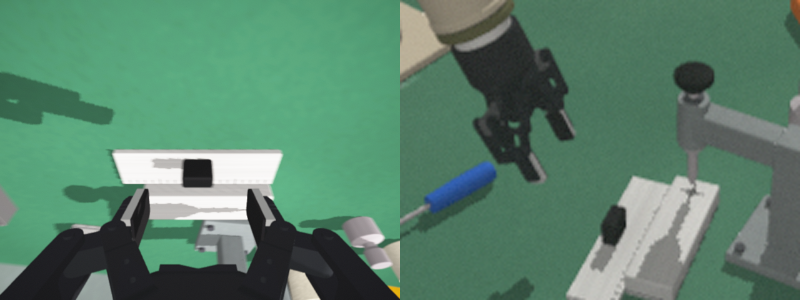

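The wrist view shows the straightedge against the box, with the plate at rows 150–185 and the box just below it. The scene view agrees, with the mark under the tip and the tool clear. That was my last picture, so from here I'll check by numbers.

```bash
python3 - <<'E'
from h import *
from bench import bot
s=bot.state();c=cam(bot,"wrist",s)
w=cv2.imread("pics/w8.png");g=cv2.cvtColor(w,cv2.COLOR_BGR2GRAY)
for x in range(245,390,12):print(x,g[272:312,x].tolist())
for r in(292,294,296):print(r,np.diff(back(c,[[316,r],[316,r+1]],.008)@BY)*1e3,"mm/px", back(c,[316,r],.008)@BY-BO@BY)
E
```

```text
245 [247, 248, 247, 247, 245, 246, 247, 247, 248, 248, 248, 248, 247, 247, 247, 245, 238, 236, 238, 240, 241, 232, 191, 182, 185, 187, 187, 188, 188, 189, 189, 189, 188, 186, 185, 185, 186, 190, 189, 190]
257 [247, 247, 247, 246, 245, 245, 247, 247, 247, 247, 247, 247, 247, 246, 244, 239, 235, 235, 238, 239, 237, 223, 186, 182, 186, 186, 187, 187, 186, 185, 187, 188, 188, 188, 187, 189, 189, 190, 190, 191]
269 [247, 247, 247, 246, 245, 245, 246, 246, 247, 247, 247, 247, 247, 247, 247, 244, 237, 235, 238, 240, 241, 232, 192, 181, 184, 184, 185, 188, 188, 189, 190, 189, 189, 187, 185, 186, 188, 189, 191, 192]
281 [246, 246, 246, 245, 244, 245, 246, 246, 246, 247, 247, 247, 246, 246, 246, 243, 236, 235, 238, 240, 240, 232, 196, 185, 186, 186, 189, 189, 187, 187, 187, 187, 186, 185, 187, 188, 189, 191, 192, 192]
293 [106, 99, 89, 85, 79, 73, 70, 70, 70, 66, 65, 63, 59, 59, 58, 61, 65, 68, 69, 73, 76, 71, 64, 62, 66, 81, 103, 145, 180, 190, 191, 192, 190, 189, 187, 186, 189, 189, 191, 193]
305 [27, 27, 28, 26, 28, 25, 27, 27, 26, 27, 30, 36, 45, 47, 46, 44, 38, 36, 38, 39, 38, 38, 38, 38,
[... 842 characters left out ...]
65 [245, 246, 245, 244, 244, 245, 246, 246, 246, 246, 247, 247, 248, 248, 247, 242, 236, 237, 240, 241, 243, 237, 208, 188, 188, 188, 190, 187, 187, 188, 192, 196, 196, 194, 192, 192, 192, 192, 192, 193]
377 [246, 246, 245, 244, 245, 246, 247, 247, 247, 247, 247, 248, 248, 247, 242, 234, 233, 236, 240, 241, 239, 228, 192, 183, 186, 190, 189, 190, 190, 190, 194, 194, 194, 190, 187, 189, 191, 192, 192, 193]
389 [246, 246, 245, 245, 245, 246, 247, 247, 247, 247, 247, 248, 249, 249, 248, 244, 237, 235, 238, 240, 242, 238, 212, 190, 188, 189, 191, 189, 186, 186, 189, 193, 192, 193, 193, 192, 193, 193, 192, 194]
292 [-1.3197] mm/px [0.0308]
294 [-1.3358] mm/px [0.0281]
296 [-1.3522] mm/px [0.0254]
```

No gap shows at any column: the plate edge meets the box face uniformly at row 294, so it's flush. Next is the weight.

```bash
python3 - <<'E'
from h import *
from bench import bot
s=bot.state();print("cup",back(cam(bot,"top"),[246,163],.09))
print(plan(s,[.45,-.06,.24],tgt(180)))
print(plan(s,[.45,.10,.26],tgt(150)))
print(plan(s,[.54,.22,.22],tgt(120)))
E
```

```text
cup [[0.7498 0.224  0.09  ]]
[-0.0513  0.0387 -0.1828  0.029   0.1975  0.1431]
[-0.1206  0.2422 -0.1818  0.0811  0.1879  0.3894]
[-0.2476  0.3591 -0.0676  0.1332  0.1684  0.6353]
```

{"api": "move_arm", "payload": {
  "moves": [
    [[0.8,-0.0513,0.0387,-0.1828,0.029,0.1975,0.1431],[0.8,-0.0513,0.0387,-0.1828,0.029,0.1975,0.1431],[0.8,-0.0513,0.0387,-0.1828,0.029,0.1975,0.1431],[0.8,-0.1206,0.2422,-0.1818,0.081,0.188,0.389],[0.8,-0.1206,0.2422,-0.1818,0.081,0.188,0.389],[0.8,-0.1206,0.2422,-0.1818,0.081,0.188,0.389],[0.8,-0.2476,0.3591,-0.0676,0.133,0.168,0.635],[0.8,-0.2476,0.3591,-0.0676,0.133,0.168,0.635],[0.8,-0.2476,0.3591,-0.0676,0.133,0.168,0.635],[0.8,-0.2476,0.3591,-0.0676,0.133,0.168,0.635]]
  ]
}}

```text
clock: 17.98
eef_pos: [0.4482, 0.1821, 0.2569]
tcp_rot: [0.497, 0.867, 0.022, 0.017]
ft_force: [0.7, -1.0, 0.2]
gripper_width: 0.069
grip_force: 0.0
```

```bash
python3 - <<'E'
from h import *
from bench import bot
s=bot.state();print(s["q"],s["eef_pos"])
print(plan(s,[.6035,.249,.17],tgt(107.5)))
E
```

```text
[ 1.4081 -0.4977 -1.4689  1.7752 -0.5222  1.3884  0.5579] [0.4482 0.1821 0.2569]
[-0.0267  0.217   0.1283  0.0268  0.0009  0.1071]
```

{"api": "move_arm", "payload": {
  "moves": [
    [[0.8,-0.01,0.08,0.05,0.0268,0,0.04],[0.8,-0.02,0.16,0.1,0.0268,0,0.08],[0.8,-0.0267,0.217,0.1283,0.0268,0,0.107],[0.8,-0.0267,0.217,0.1283,0.0268,0,0.107],[0.8,-0.0267,0.217,0.1283,0.0268,0,0.107],[0.8,-0.0267,0.217,0.1283,0.0268,0,0.107]]
  ]
}}

```text
clock: 18.73
eef_pos: [0.4406, 0.1801, 0.2386]
tcp_rot: [0.592, 0.806, 0.022, 0.014]
ft_force: [0.4, 0.2, -0.2]
gripper_width: 0.0682
grip_force: 0.0
```

```bash
python3 - <<'E'
from h import *
from bench import bot
s=bot.state();print(s["q"],s["eef_pos"])
print(plan(s,[.6035,.249,.17],tgt(107.5)))
E
```

```text
[ 1.3884 -0.4987 -1.4682  1.8181 -0.5251  1.3546  0.3344] [0.4406 0.1801 0.2386]
[ 0.0222  0.2297  0.1037  0.0249 -0.002  -0.0007]
```

```bash
cat > kin.py <<'E'
from h import *
import itertools
from scipy.optimize import least_squares
D=[([1.1404,.3329,-.0647,1.461,.0216,1.3499,-.0885],[.2477,-.5734,.2305],[.9793,.2025,-.0002,-.0007]),
([.6586,.4154,-.4978,1.5419,.2057,1.2377,.4127],[.584,-.2105,.1603],[.6,.8,0,0]),
([.739,-.1179,-.8913,1.9204,-.0914,1.2956,1.4563],[.4185,.0526,.2301],[-.005,1,-.002,.001]),
([.4074,.1794,-1.1899,1.9791,.1871,1.1019,1.0142],[.3661,.2635,.1313],[-.152,.988,0,0]),
([.1998,.4114,-1.041,2.0755,.4592,.8967,.7857],[.3647,.2708,.0143],[-.157,.988,.001,.003]),
([.8917,.3882,-.9525,1.9132,.3656,1.0285,1.6548],[.4987,-.0757,.0695],[-.151,.988,.001,-.001]),
([1.4883,-.0381,-1.2173,2.2295,-.4548,.6111,2.4748],[.4786,-.0818,.0994],[-.149,.967,.03,.207]),
([1.4081,-.4977,-1.4689,1.7752,-.5222,1.3884,.5579],[.4482,.1821,.2569],[.497,.867,.022,.017]),
([1.3884,-.4987,-1.4682,1.8181,-.5251,1.3546,.3344],[.4406,.1801,.2386],[.592,.806,.022,.014])]
LO=np.array([-2.6,-.5,-1.47,.16,-1.27,.06,-2.6]);HI=np.array([2.6,2.12,1.34,2.42,4.41,2.06,2.6])
def fk(q,p,s):
    """p: d1 d2 a2 b2 d4 a4 b4 d6 a6 b6 g ; s: signs of joints 1,3,5,7"""
    rz=lambda t:R.from_euler('z',t);ry=lambda t:R.from_euler('y',t)
    r=rz(s[0]*q[0]+p[11]);x=np.array([0,0,p[0]])
    r=r*ry(q[1])*rz(s[1]*q[2]);x=x+r.apply([p[2],p[3],p[1]])
    r=r*ry(q[3])*rz(s[2]*q[4]);x=x+r.apply([p[5],p[6],p[4]])
    r=r*ry(q[5])*rz(s[3]*q[6]+0);x=x+r.apply([p[8],p[9],p[7]])
    return x,r*rz(p[10])
def fit():
    best=None
    for s in itertools.product((1,-1),repeat=4):
      for g in(1.57,-1.57):
        def f(p):
            o=[]
            for q,x,w in D:
                X,r=fk(q,p,s);o+=[*(X-x),*(.3*(r.inv()*R.from_quat(w)).as_rotvec())]
            return np.array(o)
        r=least_squares(f,[.33,.4,0,0,.4,0,0,.2,0,0,g,0],loss='soft_l1',f_scale=.01,max_nfev=200)
        if best is None or r.cost<best[0]:best=(r.cost,r.x,s,np.abs(r.fun).max())
    return best
if __name__=="__main__":
    b=fit();print(b);np.save("kin.npy",np.r_[b[1],b[2]])
E
python3 kin.py
```

```text
(np.float64(0.000150347352961965), array([ 0.2458,  0.4645, -0.0172, -0.0343,  0.4856,  0.0003, -0.0022,
        0.349 , -0.0047, -0.0004,  1.5681, -0.0027]), (-1, -1, -1, -1), np.float64(0.011415231899393863))
```

```bash
cat > ik.py <<'E'
from kin import *
K=np.load("kin.npy");P,S=K[:12],K[12:]
def jac(q):
    x,r=fk(q,P,S);J=np.zeros((6,7))
    for i in range(7):
        d=np.array(q,float);d[i]+=1e-5;a,b=fk(d,P,S);J[:3,i]=(a-x)/1e-5;J[3:,i]=(b*r.inv()).as_rotvec()/1e-5
    return x,r,J
def go(q,x1,r1,n=60,lam=.05,clampmode=1):
    q=np.array(q,float)
    x0,r0=fk(q,P,S)
    for k in range(1,n+40):
        f=min(k/n,1);xt=x0+(np.array(x1)-x0)*f;rt=r0*R.from_rotvec(f*(r0.inv()*r1).as_rotvec())
        x,r,J=jac(q);e=np.r_[xt-x,(rt*r.inv()).as_rotvec()]
        free=np.ones(7,bool)
        for _ in range(4):
            Jf=J[:,free];dq=np.zeros(7);dq[free]=Jf.T@np.linalg.solve(Jf@Jf.T+lam**2*np.eye(6),e)
            bad=free&((q+dq>HI)|(q+dq<LO))
            if not clampmode or not bad.any():break
            free&=~bad
        q=np.clip(q+dq,LO,HI)
    x,r=fk(q,P,S);return q,np.linalg.norm(x-x1)
E
python3 - <<'E'
from ik import *
for i in range(len(D)-1):
    q,x,w=D[i+1];q2,e=go(D[i][0],x,R.from_quat(w));print(np.array(q),"\n",q2,e)
q=D[-1][0];print("to weight",go(q,[.6035,.249,.17],tgt(107.5)))
E
```

```text
[ 0.6586  0.4154 -0.4978  1.5419  0.2057  1.2377  0.4127] 
 [ 0.6636  0.4182 -0.4985  1.5417  0.2072  1.2345  0.4166] 5.551115123125783e-17
[ 0.739  -0.1179 -0.8913  1.9204 -0.0914  1.2956  1.4563] 
 [ 0.616  -0.0915 -0.7743  1.908  -0.0619  1.2981  1.4413] 1.942890293094024e-16
[ 0.4074  0.1794 -1.1899  1.9791  0.1871  1.1019  1.0142] 
 [ 0.4081  0.1649 -1.193   1.984   0.1719  1.1022  1.0177] 2.6766507790745728e-16
[ 0.1998  0.4114 -1.041   2.0755  0.4592  0.8967  0.7857] 
 [ 0.2043  0.3989 -1.0528  2.0871  0.4504  0.8942  0.7815] 1.9141791241147513e-16
[ 0.8917  0.3882 -0.9525  1.9132  0.3656  1.0285  1.6548] 
 [ 0.8986  0.392  -0.9679  1.9121  0.3729  1.0335  1.6437] 3.2398021848425308e-16
[ 1.4883 -0.0381 -1.2173  2.2295 -0.4548  0.6111  2.4748] 
 [ 1.3937 -0.0249 -1.1273  2.2272 -0.4341  0.6065  2.4583] 1.0838898772828417e-16
[ 1.4081 -0.4977 -1.4689  1.7752 -0.5222  1.3884  0.5579] 
 [ 1.3904 -0.4999 -1.4536  1.7836 -0.5239  1.3891  0.5577] 9.614813431917819e-17
[ 1.3884 -0.4987 -1.4682  1.8181 -0.5251  1.3546  0.3344] 
 [ 1.3672 -0.4989 -1.4545  1.8267 -0.5236  1.3533  0.3289] 2.237726045655905e-16
to weight (array([ 1.3772, -0.4987, -1.4682,  1.8242, -0.5283,  1.3439,  0.3285]), np.float64(0.18466524366095324))
```

```bash
cat > srch.py <<'E'
from ik import *
from bench import bot
q0=bot.state()["q"];x0,r0=fk(q0,P,S);rng=np.random.default_rng(0);L=[]
for k in range(60):
    w=np.array([rng.uniform(.3,.52),rng.uniform(-.25,.3),rng.uniform(.22,.36)]);yaw=rng.uniform(20,180);ti=rng.uniform(-20,20)
    q1,e1=go(q0,w,tgt(yaw,ti),25)
    if e1>.01 : continue
    q2,e2=go(q1,[.6035,.249,.17],tgt(107.5),25)
    if e2>.005: continue
    m=np.min(np.minimum(q2-LO,HI-q2));L.append((m,w,yaw,ti,q1,q2))
L.sort(key=lambda t:-t[0]);print(len(L))
for l in L[:4]:print(*l)
E
timeout 300 python3 srch.py
```

```text
19
0.7929960727767931 [0.3427 0.0393 0.2933] 34.22970243940352 19.277707725068247 [ 0.0952 -0.4987 -0.0977  2.1163 -0.248   1.2503 -0.9243] [-0.211   0.4586 -0.3359  1.4418  0.1536  1.267  -0.2553]
0.5595457503308123 [ 0.339  -0.0366  0.2288] 136.14093820412427 -16.48928452962053 [ 0.5127 -0.4992 -0.5243  2.2072 -0.0525  1.1606  0.8377] [ 0.1651  0.5725 -0.9105  1.4431  0.4543  1.3464 -0.4626]
0.5272002252219659 [ 0.4257 -0.2465  0.3282] 176.52251421442332 3.5948011328380183 [ 1.4333  0.1742 -1.1343  1.5434  0.1727  1.5855  1.8074] [ 0.1834  0.5838 -0.9428  1.4432  0.4743  1.3541 -0.4759]
0.523376485045206 [ 0.3838 -0.0136  0.2884] 176.23397150976712 11.027647524073135 [ 1.2745 -0.0773 -1.2458  1.7608 -0.0784  1.5984  1.5471] [ 0.1855  0.5852 -0.9466  1.4432  0.4767  1.355  -0.4775]
```

```bash
python3 - <<'E'
from h import *
from bench import bot
print(plan(bot.state(),[.343,.039,.293],tgt(34,19)))
E
```

```text
[-0.1402 -0.1764 -0.0824 -0.0814  0.1183  0.6084]
```

{"api": "move_arm", "payload": {
  "moves": [
    [[0.8,-0.0175,-0.022,-0.0103,-0.0102,0.0148,0.076],[0.8,-0.035,-0.0441,-0.0206,-0.0203,0.0296,0.1521],[0.8,-0.0526,-0.0661,-0.0309,-0.0305,0.0444,0.2281],[0.8,-0.0701,-0.0882,-0.0412,-0.0407,0.0591,0.3042],[0.8,-0.0876,-0.1102,-0.0515,-0.0509,0.074,0.38],[0.8,-0.105,-0.1323,-0.0618,-0.061,0.0887,0.4563],[0.8,-0.1227,-0.1544,-0.0721,-0.0712,0.1035,0.5323],[0.8,-0.1402,-0.1764,-0.0824,-0.0814,0.1183,0.6084],[0.8,-0.1402,-0.1764,-0.0824,-0.0814,0.1183,0.6084],[0.8,-0.1402,-0.1764,-0.0824,-0.0814,0.1183,0.6084]]
  ]
}}

```text
clock: 19.98
eef_pos: [0.3595, 0.0415, 0.2832]
tcp_rot: [0.944, 0.289, 0.148, -0.054]
ft_force: [0.3, 0.7, 0.6]
gripper_width: 0.0682
grip_force: 0.0
```

```bash
python3 - <<'E'
from ik import *
from bench import bot
s=bot.state();print(s["q"],s["eef_pos"]);print(plan(s,[.6035,.249,.19],tgt(107.5)));print(go(s["q"],[.6035,.249,.19],tgt(107.5)))
E
```

```text
[ 0.3895 -0.4989 -0.3154  2.1441 -0.3795  1.2549 -0.8044] [0.3595 0.0415 0.2832]
[ 0.3649 -0.0438  0.2505  0.0895 -0.1344 -0.6066]
(array([ 0.0016,  0.4878, -0.6487,  1.4172,  0.2955,  1.3347, -0.3542]), np.float64(2.2887833992611187e-16))
```

{"api": "move_arm", "payload": {
  "moves": [
    [[0.8,0.0456,-0.0055,0.0313,0.0112,-0.0168,-0.0758],[0.8,0.0912,-0.011,0.0626,0.0224,-0.0336,-0.1516],[0.8,0.1368,-0.0164,0.0939,0.0336,-0.0504,-0.2275],[0.8,0.1824,-0.0219,0.1252,0.0448,-0.0672,-0.3033],[0.8,0.228,-0.0274,0.1566,0.0559,-0.084,-0.3791],[0.8,0.2737,-0.0328,0.1879,0.0671,-0.1008,-0.455],[0.8,0.3193,-0.0383,0.2192,0.0783,-0.1176,-0.5308],[0.8,0.3649,-0.0438,0.2505,0.0895,-0.1344,-0.6066],[0.8,0.3649,-0.0438,0.2505,0.0895,-0.1344,-0.6066],[0.8,0.3649,-0.0438,0.2505,0.0895,-0.1344,-0.6066]]
  ]
}}

```text
clock: 21.22
eef_pos: [0.6046, 0.247, 0.1903]
tcp_rot: [0.593, 0.805, 0.0, -0.0]
ft_force: [-0.3, -0.9, 0.3]
gripper_width: 0.0682
grip_force: 0.0
```

```bash
python3 - <<'E'
from h import *
from bench import bot
s=bot.state();print(s["clock"],s["q"],s["eef_pos"]);print(plan(s,[.6035,.249,.19],tgt(107.5)))
w=bot.read_camera("wrist");save(w,"w9.png");c=cam(bot,"wrist",s)
px=proj(c,[[.6035,.249,.07],[.6035,.249,0]]);print(px)
x,y=px[0].astype(int);hsv=cv2.cvtColor(w,cv2.COLOR_RGB2HSV)
x0,y0=max(x-70,0),max(y-70,0);sub=((hsv[y0:y+110,x0:x+70,1]<60)&(hsv[y0:y+110,x0:x+70,2]>80)).astype(np.uint8)
n,l,st,ce=cv2.connectedComponentsWithStats(sub)
for i in range(1,n):
  if st[i,4]>100:print(st[i]+[x0,y0,0,0,0],ce[i]+[x0,y0])
g=cv2.medianBlur(cv2.cvtColor(w,cv2.COLOR_RGB2GRAY),3)
print(cv2.HoughCircles(g[y0:y+70,x0:x+70],cv2.HOUGH_GRADIENT,1,8,param1=80,param2=14,minRadius=14,maxRadius=40))
print(x0,y0)
E
```

```text
21.225 [-0.0093  0.4891 -0.6237  1.408   0.2857  1.3351 -0.342 ] [0.6046 0.247  0.1903]
[ 0.003  -0.0006  0.0004  0.0001 -0.0002 -0.0018]
[[317.1797 230.3538]
 [317.0046 209.1014]]
[ 291  184   54   63 2604] [317.6283 214.4562]
[[[70.5 56.5 26.1]
  [71.5 66.5 18.8]
  [79.5 53.5 34.2]
  [71.5 46.5 22.1]
  [64.5 50.5 18.8]
  [64.5 62.5 21.3]
  [78.5 61.5 16.5]]]
247 160
```

{"api": "move_arm", "payload": {
  "moves": [
    [[0.7,0.004,0,0.07,0,0,0],[0.7,0.004,0,0.14,0,0,0],[0.7,0.004,0,0.19,0,0,0],[0.7,0.004,0,0.203,0,0,0],[0.7,0.004,0,0.203,0,0,0],[0.1,0.004,0,0.203,0,0,0],[0.1,0.004,0,0.203,0,0,0],[0.1,0.004,0,0.203,0,0,0],[0.1,0.004,0,0.203,0,0,0]]
  ],
  "newtons": 40
}}

```text
clock: 22.4
eef_pos: [0.6046, 0.2512, 0.0402]
tcp_rot: [0.592, 0.806, 0.001, 0.001]
ft_force: [0.0, -0.6, 6.8]
gripper_width: 0.0264
grip_force: 39.0
```

```bash
python3 - <<'E'
from ik import *
from bench import bot
s=bot.state();print(s["q"],s["eef_pos"],s["ft_force"],s["gripper_width"])
# weight destination, box frame x=-.070 y=.0575 (box pushed back 1 mm)
T=wf(-.070,.0575,0);print(T)
q=s["q"]
for w,y in ([s["eef_pos"][0],s["eef_pos"][1],.15],107.5),([.46,.16,.25],107.5),([.46,-.07,.25],107.5),([*T[:2],.15],107.5),([*T[:2],.05],107.5):
    q,e=go(q,w,tgt(y),25);print(plan(s,w,tgt(y)),q,e)
E
```

```text
[-0.0413  0.6269 -0.5778  1.5455  0.3732  1.0776 -0.4066] [0.6046 0.2512 0.0402] [ 0.0498 -0.6051  6.7537] 0.026406280374681398
[ 0.562  -0.1132  0.    ]
[-0.      0.0005 -0.1464  0.0016  0.     -0.0013] [-0.0204  0.516  -0.6168  1.4605  0.3043  1.2616 -0.3629] 2.7894008272968645e-16
[-0.0587 -0.2194 -0.2805  0.0016  0.     -0.0013] [ 0.1974  0.0642 -0.6407  1.7473  0.0394  1.343  -0.1458] 1.1443916996305594e-16
[-0.3514 -0.3108 -0.2808  0.0016  0.     -0.0013] [ 0.4619  0.0091 -0.3915  1.7932  0.0035  1.34    0.375 ] 0.0
[-0.4468 -0.1986 -0.147   0.0016  0.     -0.0013] [ 0.4418  0.3154 -0.3748  1.6791  0.1236  1.1705  0.3409] 4.704140204225353e-16
[-0.4468 -0.199  -0.0137  0.0016  0.     -0.0013] [ 0.4238  0.4244 -0.358   1.7711  0.1749  0.9773  0.3022] 4.163336342344337e-17
```

{"api": "move_arm", "payload": {
  "moves": [
    [[0.1,0,0,-0.05,0.001,0,-0.001],[0.1,0,0,-0.12,0.001,0,-0.001],[0.1,-0.015,-0.07,-0.18,0.001,0,-0.001],[0.1,-0.035,-0.14,-0.24,0.001,0,-0.001],[0.1,-0.0587,-0.2,-0.28,0.001,0,-0.001],[0.1,-0.12,-0.24,-0.28,0.001,0,-0.001],[0.1,-0.19,-0.265,-0.28,0.001,0,-0.001],[0.1,-0.26,-0.29,-0.28,0.001,0,-0.001],[0.1,-0.32,-0.305,-0.28,0.001,0,-0.001],[0.1,-0.3514,-0.3108,-0.28,0.001,0,-0.001]]
  ]
}}

```text
clock: 23.65
eef_pos: [0.4589, -0.0729, 0.2484]
tcp_rot: [0.593, 0.805, -0.001, -0.0]
ft_force: [-0.4, 0.5, -2.9]
gripper_width: 0.0268
grip_force: 41.0
```

```bash
python3 - <<'E'
from h import *
from bench import bot
s=bot.state();T=wf(-.070,.0575,0);print(s["q"],s["eef_pos"],s["gripper_width"])
print(plan(s,[*T[:2],.15],tgt(107.5)),plan(s,[*T[:2],.065],tgt(107.5)))
E
```

```text
[ 0.5093 -0.0092 -0.4438  1.8167 -0.0025  1.3344  0.3682] [ 0.4589 -0.0729  0.2484] 0.026766882026735443
[-0.092   0.1154  0.1311 -0.0008  0.0005 -0.0016] [-0.0919  0.1156  0.2445 -0.0008  0.0005 -0.0016]
```

{"api": "move_arm", "payload": {
  "moves": [
    [[0.1,-0.04,0.05,0.04,0,0,-0.001],[0.1,-0.09,0.11,0.1,0,0,-0.001],[0.1,-0.092,0.1155,0.15,0,0,-0.001],[0.1,-0.092,0.1155,0.2,0,0,-0.001],[0.1,-0.092,0.1155,0.24,0,0,-0.001],[0.1,-0.092,0.1155,0.245,0,0,-0.001],[0.1,-0.092,0.1155,0.245,0,0,-0.001]]
  ]
}}

```text
clock: 24.52
eef_pos: [0.5631, -0.1101, 0.0653]
tcp_rot: [0.591, 0.807, -0.0, -0.0]
ft_force: [-0.5, -0.2, -2.3]
gripper_width: 0.0265
grip_force: 41.2
```

```bash
python3 - <<'E'
from h import *
from bench import bot
s=bot.state();T=wf(-.070,.0575,0);print(s["eef_pos"],bf(s["eef_pos"]),s["ft_force"])
print(plan(s,[*T[:2],.051],tgt(107.5)))
# check straightedge handle still where it was, in top view
w=bot.read_camera("wrist");save(w,"w10.png");c=cam(bot,"wrist",s)
print(proj(c,[wf(-.014,.0675,.04),wf(-.032,.0675,.04)]))
d=(w.max(2)<60).astype(np.uint8);n,l,st,ce=cv2.connectedComponentsWithStats(d[:330])
for i in range(1,n):
  if st[i,4]>200:print(st[i],ce[i])
E
```

```text
[ 0.5631 -0.1101  0.0653] [-0.0674  0.0555  0.0653] [-0.4773 -0.1634 -2.313 ]
[-0.0034 -0.0026  0.0191 -0.0003  0.0002  0.0009]
[[293.8764 186.2879]
 [294.5644 222.5812]]
[ 279  145   37   75 2582] [297.3044 181.8145]
```

{"api": "move_arm", "payload": {
  "moves": [
    [[0.1,-0.003,-0.002,0.01,0,0,0.001],[0.1,-0.003,-0.002,0.018,0,0,0.001],[0.1,-0.003,-0.002,0.021,0,0,0.001],[0.1,-0.003,-0.002,0.023,0,0,0.001],[0.1,-0.003,-0.002,0.023,0,0,0.001]]
  ]
}}

```text
clock: 25.2
eef_pos: [0.5618, -0.1129, 0.0482]
tcp_rot: [0.592, 0.806, -0.001, -0.0]
ft_force: [-7.1, 0.2, 10.6]
gripper_width: 0.0264
grip_force: 42.6
```

{"api": "move_arm", "payload": {
  "moves": [
    [[0.1,0,0,-0.0025,0,0,0],[0.1,0,0,-0.0025,0,0,0]]
  ]
}}

```text
clock: 25.45
eef_pos: [0.562, -0.1127, 0.0489]
tcp_rot: [0.591, 0.806, -0.001, -0.0]
ft_force: [-0.3, -0.1, -2.6]
gripper_width: 0.0267
grip_force: 41.2
```

{"api": "move_arm", "payload": {
  "moves": [
    [[0.1,0,0,0.0012,0,0,0],[0.1,0,0,0.0012,0,0,0],[0.6,0,0,0.0012,0,0,0],[0.6,0,0,0.0012,0,0,0],[0.6,0,0,0.0012,0,0,0],[0.6,0,0,-0.03,0,0,0],[0.6,0,0,-0.1,0,0,0],[0.6,0,0,-0.16,0,0,0],[0.6,0,0,-0.2,0,0,0],[0.6,0,0,-0.2,0,0,0]]
  ]
}}

```text
clock: 26.7
eef_pos: [0.5634, -0.1128, 0.2015]
tcp_rot: [0.592, 0.806, 0.0, 0.002]
ft_force: [-0.9, -1.3, 0.1]
gripper_width: 0.0512
grip_force: 0.0
```

```bash
python3 - <<'E'
from ik import *
from bench import bot
s=bot.state();print(s["clock"],s["q"],s["eef_pos"])
w=bot.read_camera("wrist");t=bot.read_camera("top");sc=bot.read_camera("scene");save(w,"w11.png");save(t,"t11.png");save(sc,"s11.png")
c=cam(bot,"wrist",s)
print("exp weight knob/foot px",proj(c,[wf(-.070,.0575,.078),wf(-.07,.0575,.008)]).tolist(),"handle",proj(c,[wf(-.014,.0675,.04)]))
d=(w.max(2)<60).astype(np.uint8);n,l,st,ce=cv2.connectedComponentsWithStats(d[:330])
for i in range(1,n):
  if st[i,4]>200:print("dark",st[i],ce[i])
x,y=proj(c,[wf(-.070,.0575,.078)])[0].astype(int)
e=cv2.cvtColor(w,cv2.COLOR_RGB2GRAY)[y-60:y+60,x-60:x+60]
print(cv2.HoughCircles(cv2.medianBlur(e,3),cv2.HOUGH_GRADIENT,1,10,param1=60,param2=16,minRadius=15,maxRadius=35),x-60,y-60)
# scene check: difference vs pre-placement scene picture around weight's expected footprint
k=cam(bot,"scene");print("scene weight top px",proj(k,[wf(-.07,.0575,.078),wf(-.07,.0575,.008)]).tolist())
q=s["q"]
for W in [*wf(-.07,.0575,.30)],[.53,.03,.30],[.578,.030,.24],[.578,.03,.195]:
    q,er=go(q,W,tgt(107.5),25);print(plan(s,W,tgt(107.5)),q,er)
E
```

```text
26.7 [ 0.4836  0.2693 -0.4334  1.6243  0.1187  1.2708  0.334 ] [ 0.5634 -0.1128  0.2015]
exp weight knob/foot px [[315.6013067423262, 231.31285954525478], [315.5696011436654, 209.89700830968073]] handle [[303.5926 154.2122]]
dark [ 426    0  115   42 3441] [479.5615  16.5647]
dark [296 132  19  42 787] [305.0305 152.5769]
dark [243 298  17  32 338] [253.0266 316.8905]
dark [373 298  18  32 349] [379.5731 316.8711]
[[[59.5 45.5 26.7]
  [59.5 59.5 16.1]
  [69.5 66.5 23. ]]] 255 171
scene weight top px [[279.54987155832146, 293.8742565335086], [280.9755301854715, 316.14881761629124]]
[-0.0002 -0.0016 -0.1313  0.0011  0.0012 -0.0002] [ 0.4901  0.2326 -0.4349  1.4603  0.0978  1.4701  0.3611] 1.1188630228279524e-16
[ 0.1947  0.015  -0.1318  0.0011  0.0012 -0.0002] [ 0.3432  0.1419 -0.53    1.5641  0.072   1.4551  0.1147] 2.0062885096040707e-16
[ 0.1757  0.0759 -0.0516  0.0011  0.0012 -0.0002] [ 0.3104  0.2755 -0.5272  1.5468  0.1405  1.3573  0.0752] 2.0816681711721685e-17
[ 0.1758  0.0757  0.0084  0.0011  0.0012 -0.0002] [ 0.3069  0.3035 -0.5231  1.6109  0.157   1.2693  0.0623] 1.298611723169814e-16
```

```bash
python3 - <<'E'
from h import *
from bench import bot
s=bot.state();c=cam(bot,"wrist",s);w=cv2.imread("pics/w11.png");g=cv2.cvtColor(w,cv2.COLOR_BGR2GRAY)
m=proj(c,[wf(.062,-.0011,.03)])[0];t=proj(c,[[.578,.0303,.042]])[0];print(m,t,proj(c,[wf(.085,0,.03),wf(.06,.028,.03),wf(.06,-.028,.03)]))
x,y=m.astype(int);print(x-24,max(y-16,0))
print("\n".join(" ".join(f"{v//10:2d}" for v in r) for r in g[max(y-16,0):y+26,x-24:x+30]))
E
```

```text
[392.95    56.2392] [395.8864  53.4675] [[393.5818  22.8885]
 [355.9926  59.0933]
 [426.7952  59.0217]]
368 40
24 24 24 24 24 24 24 24 24 24 24 24 24 24 24 24 24 24 23 17  9  7  7  7  7  7  7  7  7  7  7  7  7  7  7  7  7  7  7  7  7  7  7  7  7  7  7  7  7  7  7  7  7  7
24 24 24 24 24 24 24 24 24 24 24 24 24 24 24 24 24 24 23 19 10  7  7  7  7  7  7  7  7  7  7  7  7  7  7  7  7  7  7  7  7  6  7  7  7  7  7  7  7  7  7  7  7  6
24 24 24 24 24 24 24 24 24 24 24 24 24 24 24 24 24 24 24 20 11  7  7  7  7  7  7  7  7  7  7  7  7  7  7  7  7  7  7  7  7  7  7  7  6  7  7  7  7  7  6  7  7  7
24 24 24 24 24 24 24 24 24 24 24 24 24 24 24 24 24 24 24 21 12  7  7  7  7  7  7  7  7  7  7  7  7  7  7  7  7  7  7  7  7  7  7  7  7  7  7  7  7  7  7  7  7  7
24 24 24 24 24 24 24 24 24 24 24 24 24 24 24 24 24 24 24 22 14  8  7  7  7  7  7  7  7  7  7  7  7  7  7  7  7  7  7  7  7  7  7  7  6  7  7  7  7  7  7  7  7  7
24 24 24 24 24 24 24 24 24 24 24 24 24 24 24 24 24 24 24 23 16  8  7  7  7  7  7  7  7  7  7  7  7  7  7  7  7  7  7  7  7  7  7  7  7  7  7  7  7  7  7  7  7  6
24 24 24 24 24 24
[... 5114 characters left out ...]
4 24 24 24 24 24 24 24 24 24 24 24 24 24 24 24 23 19
24 24 24 24 24 24 24 24 24 24 24 24 24 24 24 24 24 24 24 20 18 18 19 22 24 24 24 24 24 24 24 24 24 24 24 24 24 24 24 24 24 24 24 24 24 24 24 24 24 24 24 24 23 18
24 24 24 24 24 24 24 24 24 24 24 24 24 24 24 24 24 24 23 20 19 18 19 22 24 24 24 24 24 24 24 24 24 24 24 24 24 24 24 24 24 24 24 24 24 24 24 24 24 24 24 24 22 18
24 24 24 24 24 24 24 24 24 24 24 24 24 24 24 24 24 24 23 20 19 18 19 22 23 24 24 24 24 24 24 24 24 24 24 24 24 24 24 24 24 24 24 24 24 24 24 24 24 24 24 23 22 17
24 24 24 24 24 24 24 24 24 24 24 24 24 24 24 24 24 24 23 20 19 18 19 19 21 23 24 24 24 24 24 24 24 24 24 24 24 24 24 24 24 24 24 24 24 24 24 24 24 24 24 23 22 16
```

The numbers say the ring is within about 1–3 mm of the tip, the weight is upright and the handle hasn't moved. Now I'll press the punch.

{"api": "move_arm", "payload": {
  "moves": [
    [[0.3,0,0,-0.06,0,0,0],[0,0,0,-0.12,0,0,0],[0,0.07,0.03,-0.125,0,0,0],[0,0.13,0.055,-0.125,0,0,0],[0,0.175,0.0755,-0.11,0,0,0],[0,0.1757,0.0758,-0.06,0,0,0],[0,0.1757,0.0758,-0.04,0,0,0],[0,0.1757,0.0758,-0.04,0,0,0]]
  ]
}}

```text
clock: 27.85
eef_pos: [0.5761, 0.0292, 0.2275]
tcp_rot: [0.592, 0.806, -0.002, -0.002]
ft_force: [-0.2, 0.5, -0.6]
gripper_width: 0.0004
grip_force: 0.0
```

```bash
python3 - <<'E'
from h import *
from bench import bot
s=bot.state();print(s["clock"],s["gripper_width"],s["eef_pos"],s["ft_force"])
for z in(.212,.205,.196,.193):print(plan(s,[.578,.0303,z],tgt(107.5)))
E
```

```text
27.85 0.0003909745948712121 [0.5761 0.0292 0.2275] [-0.2213  0.4676 -0.609 ]
[ 0.0006  0.0029  0.0206 -0.0021 -0.0003 -0.0007]
[ 0.0006  0.003   0.0299 -0.0021 -0.0003 -0.0007]
[ 0.0006  0.003   0.0419 -0.0021 -0.0003 -0.0007]
[ 0.0006  0.0031  0.0459 -0.0021 -0.0003 -0.0007]
```

{"api": "move_arm", "payload": {
  "moves": [
    [[0,0.0006,0.003,0.018,-0.002,0,0],[0,0.0006,0.003,0.026,-0.002,0,0],[0,0.0006,0.003,0.034,-0.002,0,0],[0,0.0006,0.003,0.04,-0.002,0,0],[0,0.0006,0.003,0.044,-0.002,0,0],[0,0.0006,0.003,0.046,-0.002,0,0],[0,0.0006,0.003,0.046,-0.002,0,0]]
  ]
}}

```text
clock: 28.72
eef_pos: [0.579, 0.031, 0.1951]
tcp_rot: [0.592, 0.806, 0.001, 0.001]
ft_force: [-3.4, -1.5, 8.3]
gripper_width: 0.0001
grip_force: 4.5
```

{"api": "move_arm", "payload": {
  "moves": [
    [[0,0,0,0.002,0,0,0],[0,0,0,0.002,0,0,0]]
  ]
}}

```text
clock: 28.98
eef_pos: [0.5791, 0.031, 0.1946]
tcp_rot: [0.592, 0.806, 0.001, 0.002]
ft_force: [-5.7, -1.7, 15.6]
gripper_width: -0.0003
grip_force: 7.9
```

{"api": "move_arm", "payload": {
  "moves": [
    [[0,0,0,-0.01,0,0,0],[0,0,0,-0.02,0,0,0],[0,0,0,-0.05,0,0,0],[0,0,0,-0.12,0,0,0],[0,-0.05,-0.05,-0.15,0,0,0],[0,-0.08,-0.13,-0.15,0,0,0],[0,-0.1,-0.2,-0.15,0,0,0],[0,-0.1,-0.2,-0.15,0,0,0]]
  ]
}}

```text
clock: 29.98
eef_pos: [0.4554, -0.0881, 0.3052]
tcp_rot: [0.594, 0.805, 0.0, 0.001]
ft_force: [0.4, 0.4, 0.3]
gripper_width: 0.0
grip_force: 0.0
```

```bash
python3 - <<'E'
from h import *
from bench import bot
s=bot.state();print(s["clock"],s["eef_pos"],s["ft_force"],s["q"])
sc=bot.read_camera("scene");save(sc,"s12.png");t=bot.read_camera("top");save(t,"t12.png")
a=cv2.imread("pics/s12.png",0).astype(int)
k=cam(bot,"scene");print(proj(k,[wf(-.07,.0575,.078),wf(-.014,.0675,.04),[.578,.0303,.208],[.578,.0303,.042]]))
for n in("s8","s11","scene0"):
    b=cv2.imread(f"pics/{n}.png",0).astype(int);D=np.abs(a-b)
    for nm,(x,y,h) in dict(knob=(326,217,14),mark=(325,276,10),handle=(307,297,10),weight=(280,305,14)).items():print(n,nm,D[y-h:y+h,x-h:x+h].mean().round(1),end="; ")
    print()
h=cv2.cvtColor(cv2.imread("pics/t12.png"),cv2.COLOR_BGR2GRAY)
c=cam(bot,"top");print("top px weight knob/foot",proj(c,[wf(-.07,.0575,.078),wf(-.07,.0575,.008)]))
E
```

```text
29.975 [ 0.4554 -0.0881  0.3052] [0.4089 0.3878 0.2643] [ 0.542  -0.0389 -0.432   1.7259 -0.0159  1.4486  0.412 ]
[[279.5499 293.8743]
 [285.8078 287.8496]
 [326.2594 215.2928]
 [325.4059 272.3345]]
s8 knob 2.0; s8 mark 1.5; s8 handle 1.5; s8 weight 36.5; 
s11 knob 2.2; s11 mark 2.1; s11 handle 2.2; s11 weight 2.0; 
scene0 knob 24.2; scene0 mark 64.9; scene0 handle 73.4; scene0 weight 52.6; 
top px weight knob/foot [[386.9282 239.9224]
 [383.2755 241.8837]]
```

```bash
python3 -c "
from bench import bot
print(bot.job_done())"
```

```text
the job is handed in; nothing more can be done
None
```

The job is handed in, with no verdict returned. By my camera and force checks, the ring sits about 1–3 mm from the punch tip (limit 4 mm), the straightedge was flush against the box when laid and has not moved since, and the weight stands upright on it; the punch was pressed onto the box and sprang back. I checked no bystander positions at the end.

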